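# Build the third kiln-shelf support

### The arm

A 6-joint arm with a two-finger parallel gripper is mounted at the origin on the work surface. World frame = base frame: x ahead of the robot, y to its left, z up, the work surface at z = 0. Lengths are in mm, angles in degrees, forces in N, time in s.
With the tool pointing down it reaches from about 350 to 850 mm from the base axis. Payload 8.1 kg.
Tool frame: the origin (TCP) lies midway between the tips of the shut fingers; the grasp point (between the pads) lies 19 mm behind it (hold_point_z is the distance from the TCP to the grasp point, in mm); z points along the fingers, y is the direction in which the jaws open and shut (so a half turn about z gives the same grasp; the last joint's range is limited). The gripper opens to 85 mm and grips with 20 to 120 N. Pads are 22 mm wide; open, the fingers measure 114 mm over their backs; the gripper's body (76 mm by 85 mm) begins 54 mm behind the grasp point. The pads swing forward as they close: fully open they stand 13 mm farther back than shut.
Start: joints at [71.138, 7.471, 85.268, -0, 87.261, -4.893], TCP at [144.813, 582.267, 207.792] pointing down, gripper open.
Joint ranges: [-169.43, 169.43], [-51.17, 129.36], [1.28, 143.12], [-76.62, 256.62], [0, 156.53], [-152.29, 152.29]. Speed limits (degrees/s): [136.94, 136.94, 159.86, 180, 180, 180].

### API

Orientations are given as [roll, pitch, yaw] about the fixed x, y, z axes, in that order (R = Rz(yaw) Ry(pitch) Rx(roll)).
In Python, from bench import sense, snapshot, camera_params, hand_in, hold_point_z gives the robot as it stands.
- The arm moves only by the tool servo_tool, never from a script. Its argument "motion" is a list of rows, each a list of 7 numbers: the finger opening in mm, from 0 to 85.4, then the shift along the tool's x, y, z in mm, then the turn, a rotation vector about the tool's x, y, z in rad. A call has 1 to 10 rows; each row shifts and turns the pose as measured when the row begins, along the tool's axes as they then stand; what a row does not reach is not made up. A row lasts 1/10 s, in which the tool goes at most 50 mm and 8.59 degrees, less where a joint would pass 70% of its speed; a pose out of reach is approached as far as the arm can. A call with a gripper value outside its range is refused whole. The fingers move at their own pace and stop on an object; "force" is the grip in N (left out, the last holds). Time passes only in rows, so rows that do not move let the fingers close. It gives the time, the measured TCP pose, the force and the opening at its end, in the units of the state.
- sense(): the state, without advancing time (a new reading comes with each control period).
- snapshot(name): name is "scene" or "top" or "wrist"; returns the picture (400x640x3 uint8, blue, green, red); there is no depth.
- camera_params(name): a dict with "fx", "fy", "cx", "cy" (pixels), "R" (3x3) and "t" (3): a world point X has camera coordinates R X + t; the wrist camera has in their place "tool_from_camera" (4x4, takes a point from camera to tool coordinates, whose origin is the TCP and whose axes are the flange's). Camera axes: x right, y down, z forward; pixel columns grow to the right and rows downward; lengths in mm; the calibration is good to about 2 mm. A picture is of the moment at which its call begins: read the wrist's pose just before it. camera_params takes no time and is no camera call.
- hand_in(): hands the job in, once; it reports no verdict.
The state is a dict: "time": time; "joint_pos": joint angles; "qd": joint speeds; "joint_efforts": joint torques, N m; "tool_pos": TCP position; "tcp_rot": TCP orientation; "ft_force": force on the tool from outside, world axes, zero at the start; "wrist_torque": the same for the moment, N m; "finger_gap": finger opening in mm.
Only numpy, scipy, OpenCV 4.12 (cv2) and the standard library are available. Lean on these libraries where they do the work, as an engineer would, in place of code of your own. Each camera call takes 0.05 s, during which the arm holds its last target. There are 200 camera calls.

### The job

Two supports stand on the kiln shelf; build the missing third one like them. Find in the crate the one post that matches theirs in length and thickness, stand it upright on the bare mark and let go, then lay the loose square cap from the table flat and centred on top of it. Set both down gently, leave the other pieces in the crate, and do not disturb the finished supports, the bowl, the tile or the sponge.

Things in the scene. Friction and masses are not known exactly. Their poses are not given: they have to be found in the camera images.
- post: the wanted kiln post: a solid square bar of buff fireclay, 30 x 30 mm in section and 70 mm long, lying on one long side in the crate, about 110 g; body frame: origin at the centre of the underside as it lies, x along its length, z up as it lies. A dark bore is only drawn on its end faces. Either end may go up.
- post_centre (a point): the middle of that post's volume, 15 mm from its long faces, 35 mm from its ends
- post_short: another post lying in the crate, 30 x 30 mm, only 45 mm long; body frame: origin at the centre of the underside as it lies, x along its length, z up as it lies
- post_tall: another post lying in the crate, 30 x 30 mm, 100 mm long; body frame: origin at the centre of the underside as it lies, x along its length, z up as it lies
- post_slim: another post lying in the crate, 70 mm long but slim, 20 x 20 mm; body frame: origin at the centre of the underside as it lies, x along its length, z up as it lies
- stilt: flat three-armed fireclay stilt lying in the crate, arms 36 mm long, 12 mm thick; origin under its hub, z up
- offcut: flat strip of broken kiln shelf lying in the crate, 80 x 30 x 12 mm; body frame: origin at the centre of the underside as it lies, x along its length, z up as it lies
- crate: open plywood crate, 270 (x) x 250 (y) x 40 mm high outside, walls and floor 5 mm thick, fixed; origin at the centre of its underside on the table, z up
- shelf: pale kiln shelf, a slab 250 (x) x 240 (y) x 14 mm lying fixed on the table; origin at the centre of its underside, z up, its top at z = 14 mm
- mark: the bare brown square mark, 36 x 36 mm, flat on the shelf's top, where the third support belongs; origin at its centre on the shelf's top
- support_a: finished support standing loose on the shelf: a 30 x 30 x 70 mm post upright with a 40 x 40 x 8 mm cap on it, 78 mm tall; origin at the centre of its foot, z up
- support_b: the other finished support, same sizes and origin as support_a
- cap: loose square fireclay cap, 40 x 40 mm and 8 mm thick, lying flat on the table between crate and shelf; origin at the centre of its underside, z up, x and y along its sides
- bowl: glaze bowl, 124 mm across, 65 mm high, on the table; origin at the centre of its underside
- tile: speckled glazed tile, 100 x 100 x 10 mm, on the table; origin at the centre of its underside
- sponge: sponge block, 70 x 100 x 35 mm, on the table; origin at the centre of its underside
There are look-alikes about, which are no part of the job. What is shaped like the post_slim but orange is not meant. What is shaped like the stilt but orange is not meant.

How it is judged (in metres and radians):
On the way:
1. the post stands upright and released on the bare mark, without the cap (angle between the x axis of post and the z axis of shelf, either way round below 0.06 rad and horizontal distance between post_centre and mark below 0.012 m and z of post_centre in the frame of shelf between 0.046 and 0.052 m and contact force between the fingers and post below 0.05 N and linear speed of post below 0.02 m/s), for 0.2 s.
At the end, for the whole second after the job is handed in: Post upright (0.06 rad) with its foot on the shelf (3 mm), centred on the mark within 12 mm; cap flat on its top (3 mm, 0.06 rad), centred within 9 mm; both released and at rest. The five other pieces lie in the crate; both supports stand upright, moved under 10 mm (all of step 1 and z of cap in the frame of shelf between 0.081 and 0.087 m and angle between the z axis of cap and the z axis of shelf, either way round below 0.06 rad and horizontal distance between cap and post_centre below 0.009 m and linear speed of cap below 0.02 m/s and x of post_short in the frame of crate between -0.13 and 0.13 m and y of post_short in the frame of crate between -0.12 and 0.12 m and z of each of post_short, post_tall, post_slim, stilt, offcut in the frame of crate below 0.04 m and x of post_tall in the frame of crate between -0.13 and 0.13 m and y of post_tall in the frame of crate between -0.12 and 0.12 m and x of post_slim in the frame of crate between -0.13 and 0.13 m and y of post_slim in the frame of crate between -0.12 and 0.12 m and x of stilt in the frame of crate between -0.13 and 0.13 m and y of stilt in the frame of crate between -0.12 and 0.12 m and x of offcut in the frame of crate between -0.13 and 0.13 m and y of offcut in the frame of crate between -0.12 and 0.12 m and angle between each of support_a, support_b's own z axis and vertical below 0.06 rad and distance of each of support_a, support_b from where it was at the start of the episode below 0.01 m); the robot touches nothing.
It fails at once if the post or cap is slammed down on the shelf or post (over 40 N) (contact force between post and shelf above 40 N or contact force between post and cap above 40 N).
It fails at once if a finished support is shifted by over 10 mm (distance of any of support_a, support_b from where it was at the start of the episode above 0.01 m).
It fails at once if another piece of kiln furniture is taken out of the crate (z of any of post_short, post_tall, post_slim, stilt, offcut in the frame of crate above 0.08 m).
It fails at once if the bowl, tile or sponge is shifted by over 20 mm (distance of any of bowl, tile, sponge from where it was at the start of the episode above 0.02 m).
It also fails if it takes over 70 s, if anything falls off the work surface, if the arm or the gripper's body presses on something with over 40 N, if the wrist force passes 120 N, or if a joint passes its speed limit or range.

## Working session

There is one attempt and no reset: what is moved stays moved. The work goes in short steps, Python scripts to look and compute and a tool call to move; the robot and the scene stay as the last step left them, time stands still between calls to the robot, and variables do not carry over. Pictures are saved under pics/ and viewed, about 8 in all and at most 12, crops included, and the job is handed in when it is done.

Besides the shell and the picture viewer there is one more tool, called after "Request:" as name([rows], argument=value, ...), one row to a line, values as JSON. servo_tool: Moves the arm, as the interface text tells. Its arguments: {"type":"object","properties":{"motion":{"type":"array"},"force":{"type":"number"}},"required":["motion"]}

```bash
mkdir -p pics
python3 - <<'E'
from bench import *
import cv2
s=sense();print({k:s[k] for k in('time','tool_pos','tcp_rot','ft_force','finger_gap')})
for n in('top','scene'):
    cv2.imwrite(f'pics/{n}0.png',snapshot(n)); 
    p=camera_params(n);print(n,p)
print(camera_params('wrist'),hold_point_z)
E
```

```text
{'time': 0.0, 'tool_pos': array([144.60204854, 581.68462764, 206.75207618]), 'tcp_rot': array([-1.79893234e+02, -9.80250040e-03,  1.66032253e+02]), 'ft_force': array([ 0.81284062, -0.67460094,  0.01681924]), 'finger_gap': 85.34280018234949}
top {'fx': 415.13699443849697, 'fy': 415.13699443849697, 'cx': 319.09226981939486, 'cy': 202.15714599515127, 'R': array([[-0.01574825, -0.99974889,  0.01594213],
       [-0.99221056,  0.01365503, -0.12382143],
       [ 0.12357265, -0.01776792, -0.99217645]]), 't': array([  74.45536984,  602.95619057, 1033.55367366])}
scene {'fx': 397.49717217531645, 'fy': 397.49717217531645, 'cx': 318.14533222168563, 'cy': 196.19792542511482, 'R': array([[-0.77565659,  0.63113271,  0.00532509],
       [ 0.46536591,  0.57758949, -0.67068991],
       [-0.42637005, -0.51774693, -0.74171874]]), 't': array([ 426.80455391, -283.03380674, 1419.5701119 ])}
{'fx': 322.79513914920824, 'fy': 322.79513914920824, 'cx': 316.2142398381411, 'cy': 195.15481926782246, 'tool_from_camera': array([[-3.43040540e-04, -9.60983355e-01, -2.76605992e-01,
         6.98533164e+01],
       [ 9.99999921e-01, -3.85619617e-04,  9.95405766e-05,
        -8.45171072e-01],
       [-2.02321534e-04, -2.76605936e-01,  9.60983411e-01,
        -1.66223649e+02],
       [ 0.00000000e+00,  0.00000000e+00,  0.00000000e+00,
         1.00000000e+00]])} 18.700000000000003
```

```bash
ls
```

```text
pics
```

View pics/top0.png

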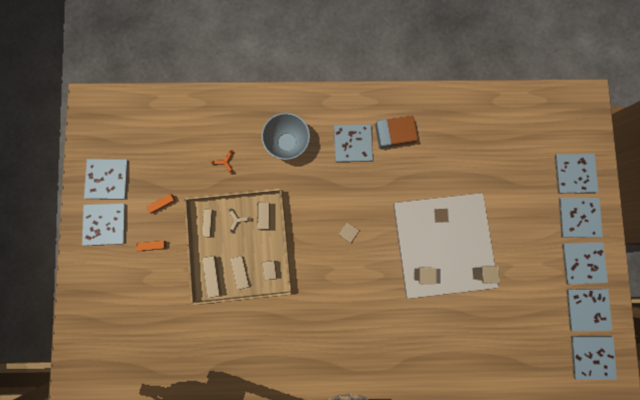

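View pics/scene0.png

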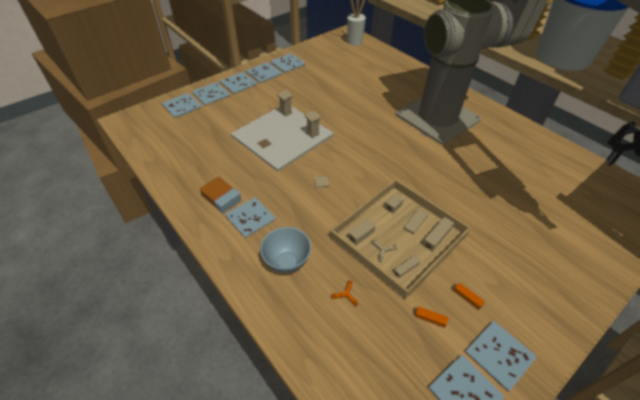

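Top view: the crate is at about (240,247). Inside it, the piece at (264,216) looks like the 70x30 post. The others look like slim (208,223), tall (210,277), offcut (239,273), short (269,270) and stilt (238,219). The cap is at (348,232), the mark at (441,215), and the supports at about (427,275) and (487,272). The scene view agrees. I'll enlarge to measure.

```bash
cat > h.py <<'E'
import numpy as np, cv2
from scipy.spatial.transform import Rotation as Ro
from bench import *
def ray(name,px,z,pose=None):
    "pixel -> world point at height z"
    p=camera_params(name); d=np.array([(px[0]-p['cx'])/p['fx'],(px[1]-p['cy'])/p['fy'],1.])
    if name=='wrist':
        T=p['tool_from_camera']; R=Ro.from_euler('xyz',pose[1],degrees=True).as_matrix()
        o=np.array(pose[0])+R@T[:3,3]; d=R@T[:3,:3]@d
    else:
        R,t=np.array(p['R']),np.array(p['t']); o=-R.T@t; d=R.T@d
    return o+d*(z-o[2])/d[2]
def pose():
    s=sense(); return np.array(s['tool_pos']),np.array(s['tcp_rot'])
def Rt(tool_z,tool_y):
    z=np.array(tool_z,float);z/=np.linalg.norm(z);y=np.array(tool_y,float);y-=z*(y@z);y/=np.linalg.norm(y)
    return np.c_[np.cross(y,z),y,z]
def go(pos,R=None):
    "print tool-frame shift and rotvec to reach pos (TCP), R"
    s=sense();R0=Ro.from_euler('xyz',s['tcp_rot'],degrees=True)
    print('t',round(s['time'],2),'pos',np.round(s['tool_pos'],1),'rpy',np.round(s['tcp_rot'],1),'q',np.round(s['joint_pos'],0),'F',np.round(s['ft_force'],1),'gap',round(s['finger_gap'],1))
    print('shift tool',np.round(R0.inv().apply(np.array(pos)-s['tool_pos']),1),'dist',np.round(np.linalg.norm(np.array(pos)-s['tool_pos'])))
    if R is not None:
        v=(R0.inv()*Ro.from_matrix(R)).as_rotvec();print('rotvec',np.round(v,3),'rows',np.linalg.norm(v)/.15)
        print('shift if rotated first',np.round(R.T@(np.array(pos)-s['tool_pos']),1))
E
python3 - <<'E'
from h import *
im=cv2.imread('pics/top0.png')
a=cv2.resize(im[186:306,182:296],None,fx=3.5,fy=3.5,interpolation=cv2.INTER_CUBIC)
b=cv2.resize(im[186:306,390:502],None,fx=3.5,fy=3.5,interpolation=cv2.INTER_CUBIC)
cv2.imwrite('pics/crop1.png',np.hstack([a,b]))
for n,px,z in [('post',(264,216),35),('cap',(348.5,232.5),8),('mark',(441.5,215.5),14),('sa',(428,272),92),('sb',(489,272),92),('bowl',(286,137),65),('crate',(240,247),40),('shelf',(446,246),14),('tile',(353,143),10)]: print(n,np.round(ray('top',px,z)))
E
```

```text
post [570. 208.  35.]
cap [526. -11.   8.]
mark [ 567. -257.   14.]
sa [ 424. -193.   92.]
sb [ 422. -340.   92.]
bowl [770. 148.  65.]
crate [492. 267.  40.]
shelf [ 487. -265.   14.]
tile [767. -29.  10.]
```

View pics/crop1.png

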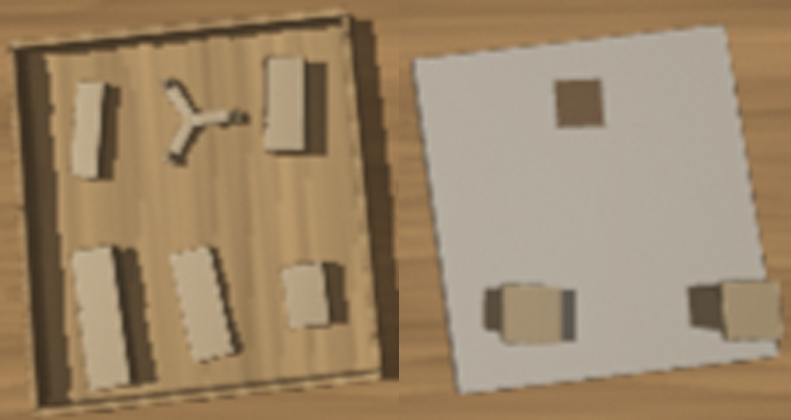

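The crop shows the wanted post at crop px (285,104), about 70x30 mm with its axis near world x. The slim (90,130), tall (105,317), offcut (205,303) and short (305,295) pieces are clearly different. Support a lies exactly on the radial line to the mark, so I'll place from the +y side. Next I move above the post.

```bash
python3 -c "
from h import *
go([535,208,225],Rt([0,0,-1],[0,-1,0]))"
```

```text
t 0.1 pos [144.6 581.8 206.8] rpy [-179.9   -0.   166. ] q [71.  8. 85.  0. 87. -5.] F [-0.2 -0.1  1. ] gap 85.2
shift tool [-469.  -268.5  -17.8] dist 541.0
rotvec [-1.000e-03  2.000e-03  2.898e+00] rows 19.31866624045451
shift if rotated first [390.4 373.8 -18.2]
```

Request:
servo_tool([
  [60,-40,-23,-2,0,0,0],
  [60,-40,-23,-2,0,0,0],
  [60,-40,-23,-2,0,0,0],
  [60,-40,-23,-2,0,0,0],
  [60,-40,-23,-2,0,0,0],
  [60,-40,-23,-2,0,0,0],
  [60,-40,-23,-2,0,0,0],
  [60,-40,-23,-2,0,0,0],
  [60,-40,-23,-2,0,0,0],
  [60,-40,-23,-2,0,0,0],
])

```text
time: 1.1
tool_pos: [482.8, 252.8, 221.9]
tcp_rot: [-179.5, -0.3, 166.7]
ft_force: [0.9, 0.9, 0.2]
finger_gap: 59.9
```

Request:
servo_tool([
  [60,0,0,0,0,0,0.145],
  [60,0,0,0,0,0,0.145],
  [60,0,0,0,0,0,0.145],
  [60,0,0,0,0,0,0.145],
  [60,0,0,0,0,0,0.145],
  [60,0,0,0,0,0,0.145],
  [60,0,0,0,0,0,0.145],
  [60,0,0,0,0,0,0.145],
  [60,0,0,0,0,0,0.145],
  [60,0,0,0,0,0,0.145],
])

```text
time: 2.1
tool_pos: [485.3, 244.0, 216.1]
tcp_rot: [-179.3, 0.8, 80.8]
ft_force: [0.2, -0.9, -0.5]
finger_gap: 60.0
```

Request:
servo_tool([
  [60,0,0,0,0,0,0.145],
  [60,0,0,0,0,0,0.145],
  [60,0,0,0,0,0,0.145],
  [60,0,0,0,0,0,0.145],
  [60,0,0,0,0,0,0.145],
  [60,0,0,0,0,0,0.145],
  [60,0,0,0,0,0,0.145],
  [60,0,0,0,0,0,0.145],
  [60,0,0,0,0,0,0.145],
  [60,0,0,0,0,0,0.145],
])

```text
time: 3.1
tool_pos: [481.9, 242.7, 210.3]
tcp_rot: [179.0, 1.3, -5.2]
ft_force: [-0.2, -0.3, 0.5]
finger_gap: 60.1
```

```bash
python3 -c "
from h import *
go([535,208,225],Rt([0,0,-1],[0,-1,0]))"
```

```text
t 3.1 pos [481.9 242.7 210.3] rpy [179.    1.3  -5.2] q [ 22.  -0.  93.  -0.  89. 117.] F [-0.2 -0.3  0.5] gap 60.1
shift tool [ 55.7  30.  -15.5] dist 65.0
rotvec [ 0.017  0.024 -0.09 ] rows 0.6316519284165217
shift if rotated first [ 53.1  34.7 -14.7]
```

Request:
servo_tool([
  [50,28,15,-8,0.01,0.012,-0.045],
  [50,28,15,-8,0.007,0.012,-0.045],
  [50,0,0,0,0,0,0],
  [50,0,0,0,0,0,0],
])

```text
time: 3.5
tool_pos: [535.6, 208.1, 223.4]
tcp_rot: [180.0, 0.2, -0.4]
ft_force: [-0.7, -0.1, -0.5]
finger_gap: 49.7
```

Run:
```python
from h import *
go([535,208,225],Rt([0,0,-1],[0,-1,0]))
P=pose(); im=snapshot('wrist'); cv2.imwrite('pics/w1.png',im); np.save('w1.npy',np.array(P))
```

```text
t 3.5 pos [535.6 208.1 223.4] rpy [180.    0.2  -0.4] q [ 16.   3.  88.   0.  89. 106.] F [-0.7 -0.1 -0.5] gap 49.7
shift tool [-0.6  0.1 -1.6] dist 2.0
rotvec [ 0.001  0.004 -0.006] rows 0.049404154474841123
shift if rotated first [-0.6  0.1 -1.6]
```

View pics/w1.png

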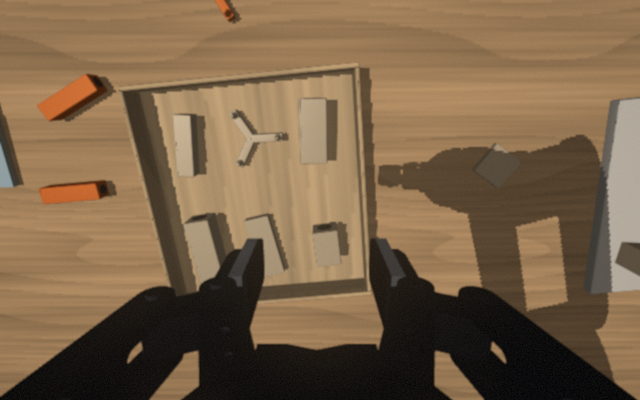

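Wrist view: the post's top face has corners at about (301,98), (326,98), (326,163) and (301,162). The crate's right wall is at about x=358 px and its far wall at about y=68. The cap is at (497,166) in the arm's shadow. I'll refine the post and cap outlines.

Run:
```python
from h import *
im=cv2.imread('pics/w1.png');P=np.load('w1.npy')
c=[(301,98),(326,98),(326,163),(301,162)]
w=np.array([ray('wrist',p,35,P) for p in c]);print('post',np.round(w,1),w.mean(0).round(1),[round(np.linalg.norm(w[i]-w[i-1]),1) for i in range(4)])
for n,p,z in[('rightwall near post',(358,130),40),('farwall top',(315,70),40),('farwall',(200,80),40),('rwall low',(365,280),40)]:print(n,ray('wrist',p,z,P).round(1))
a=cv2.resize(im[55:185,270:375],None,fx=4,fy=4,interpolation=cv2.INTER_CUBIC)
b=cv2.resize(im[120:250,455:535],None,fx=4,fy=4,interpolation=cv2.INTER_CUBIC)
b=np.clip(b.astype(float)*2,0,255).astype(np.uint8)
cv2.imwrite('pics/crop2.png',np.hstack([a,b]))
```

```text
post [[609.5 222.7  35. ]
 [609.4 196.4  35. ]
 [540.2 196.2  35. ]
 [541.5 224.   35. ]] [575.1 209.8  35. ] [np.float64(68.1), np.float64(26.3), np.float64(69.2), np.float64(27.8)]
rightwall near post [576.5 162.4  40. ]
farwall top [636.6 207.7  40. ]
farwall [627.8 325.2  40. ]
rwall low [396.1 148.5  40. ]
```

View pics/crop2.png

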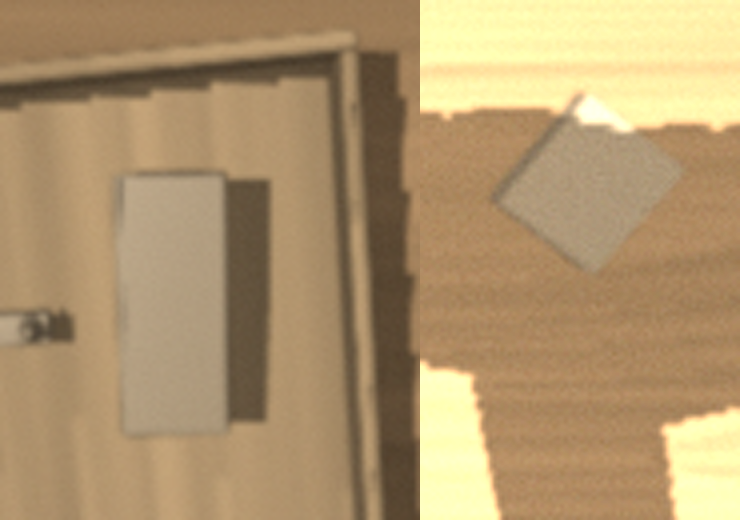

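The crop gives post corners (119,176), (224,174), (228,430), (124,435) and cap corners (585,92), (684,170), (594,272), (497,200). The walls are well clear of the post.

Run:
```python
from h import *
P=np.load('w1.npy')
def q(c,z,n):
    w=np.array([ray('wrist',p,z,P) for p in c]);e=w-np.roll(w,-1,0)
    print(n,w.mean(0).round(1),'sides',np.linalg.norm(e,axis=1).round(1),'dirs',np.degrees(np.arctan2(e[:,1],e[:,0])).round(1))
q([(299.75,99),(326,98.5),(327,162.5),(301,163.7)],35,'post')
q([(496.2,143),(521,162.5),(498.5,188),(474.3,170)],8,'cap')
# pick pose: tilt 25 deg, grasp point at z=27
t=np.radians(25);R=Rt([-np.sin(t),0,-np.cos(t)],[0.035,-1,0])
g=np.array([579,210,27]);print('tcp pick',g+R[:,2]*18.7)
pre=g+R[:,2]*18.7-R[:,2]*70;print('pre',pre.round(1));go(pre,R)
```

```text
post [574.4 209.9  35. ] sides [27.6 68.1 28.9 69. ] dirs [ 90.7   1.  -87.7 180. ]
cap [530.  -10.3   8. ] sides [40.6 38.4 39.6 38.7] dirs [  54.8  -35.1 -124.8  146.2]
tcp pick [571.09703851 210.          10.05204438]
pre [600.7 210.   73.5]
t 3.55 pos [535.6 208.1 223.5] rpy [180.    0.2  -0.3] q [ 16.   3.  88.   0.  89. 106.] F [ 0.3 -0.8 -0.8] gap 50.4
shift tool [ 65.7  -2.4 149.7] dist 164.0
rotvec [ 0.006 -0.433 -0.037] rows 2.8952120197559035
shift if rotated first [122.4   1.9 108.4]
```

Request:
servo_tool([
  [44,30,0,0,0,-0.145,-0.003],
  [44,30,0,0,0,-0.145,-0.003],
  [44,30,0,0,0,-0.145,-0.003],
  [44,0,0,0,0,0,0],
], force=50)

```text
time: 3.95
tool_pos: [595.0, 209.6, 205.6]
tcp_rot: [179.6, 20.5, -0.0]
ft_force: [-1.0, -1.0, -4.1]
finger_gap: 44.3
```

Run:
```python
from h import *
t=np.radians(25);R=Rt([-np.sin(t),0,-np.cos(t)],[0.009,-1,0])
go([600.7,210,73.5],R); go([571,210,10],R)
```

```text
t 3.95 pos [595.  209.6 205.6] rpy [179.6  20.5  -0. ] q [ 12.  34.  56.   4. 111. 103.] F [-1.  -1.  -4.1] gap 44.3
shift tool [ 51.6  -1.2 121.7] dist 132.0
rotvec [ 0.007 -0.078 -0.009] rows 0.525457011192256
shift if rotated first [6.100e+01 1.000e-01 1.173e+02]
t 3.95 pos [595.  209.6 205.6] rpy [179.6  20.5  -0. ] q [ 12.  34.  56.   4. 111. 103.] F [-1.  -1.  -4.1] gap 44.3
shift tool [ 46.1  -1.7 191.6] dist 197.0
rotvec [ 0.007 -0.078 -0.009] rows 0.525457011192256
shift if rotated first [6.090e+01 1.000e-01 1.874e+02]
```

Request:
servo_tool([
  [44,15,0,30,0,-0.04,-0.005],
  [44,16,0,30,0,-0.04,-0.004],
  [44,15,0,30,0,0,0],
  [44,13,0,26,0,0,0],
  [44,0,0,0,0,0,0],
])

```text
time: 4.45
tool_pos: [600.6, 212.8, 68.5]
tcp_rot: [179.7, 25.5, 0.6]
ft_force: [-0.6, -0.0, -0.4]
finger_gap: 44.0
```

Run:
```python
from h import *
t=np.radians(25);R=Rt([-np.sin(t),0,-np.cos(t)],[0.009,-1,0])
go([571,210,10],R)
```

```text
t 4.45 pos [600.6 212.8  68.5] rpy [179.7  25.5   0.6] q [ 12.  45.  55.   5. 105. 102.] F [-0.6 -0.  -0.4] gap 44.0
shift tool [-1.6  2.1 65.6] dist 66.0
rotvec [0.01  0.009 0.002] rows 0.08735435860209373
shift if rotated first [-2.2  2.8 65.6]
```

Request:
servo_tool([
  [44,-1,1.5,20,0.005,0.005,0],
  [44,-0.5,1,18,0.005,0.004,0],
  [44,0,0,14,0,0,0],
  [44,0,0,8,0,0,0],
  [44,0,0,3,0,0,0],
  [44,0,0,0,0,0,0],
])

```text
time: 5.05
tool_pos: [573.2, 214.4, 23.1]
tcp_rot: [-179.6, 24.2, 0.9]
ft_force: [-0.4, 0.8, 0.4]
finger_gap: 44.1
```

Run:
```python
from h import *
t=np.radians(25);R=Rt([-np.sin(t),0,-np.cos(t)],[0.009,-1,0])
go([571,210,10],R)
```

```text
t 5.05 pos [573.2 214.4  23.1] rpy [-179.6   24.2    0.9] q [ 12.  42.  64.   5.  97. 101.] F [-0.4  0.8  0.4] gap 44.1
shift tool [ 3.3  4.4 12.9] dist 14.0
rotvec [-0.001 -0.013  0.006] rows 0.09725925748202147
shift if rotated first [ 3.5  4.4 12.8]
```

Request:
servo_tool([
  [44,3.5,5,1,0,-0.013,0.006],
  [44,0,0,6,0,0,0],
  [44,0,0,4,0,0,0],
  [44,0,0,0,0,0,0],
])

```text
time: 5.45
tool_pos: [574.5, 209.4, 13.9]
tcp_rot: [-179.7, 24.7, 0.5]
ft_force: [-0.7, 0.4, -1.3]
finger_gap: 43.9
```

Run:
```python
from h import *
t=np.radians(25);R=Rt([-np.sin(t),0,-np.cos(t)],[0.009,-1,0])
go([571,210,10],R)
```

```text
t 5.45 pos [574.5 209.4  13.9] rpy [-179.7   24.7    0.5] q [ 12.  43.  64.   5.  97. 101.] F [-0.7  0.4 -1.3] gap 43.9
shift tool [-1.5 -0.6  5. ] dist 5.0
rotvec [-0.002 -0.005 -0.001] rows 0.032754436160997
shift if rotated first [-1.5 -0.6  5. ]
```

Request:
servo_tool([
  [44,-1.5,-0.5,4,0,-0.004,0],
  [44,0,0,1,0,0,0],
  [20,0,0,0,0,0,0],
  [20,0,0,0,0,0,0],
  [20,0,0,0,0,0,0],
  [20,0,0,0,0,0,0],
], force=50)

```text
time: 6.05
tool_pos: [570.8, 210.0, 9.6]
tcp_rot: [-179.7, 25.0, 0.5]
ft_force: [-0.4, -0.2, 0.3]
finger_gap: 28.1
```

Request:
servo_tool([
  [20,0,0,0,0,0,0],
  [20,5,0,-12,0,0,0],
  [20,10,0,-25,0,0,0],
  [20,10,0,-25,0,0,0],
  [20,10,0,-25,0,0,0],
  [20,0,0,-25,0,0,0],
  [20,0,0,0,0,0,0],
])

```text
time: 6.75
tool_pos: [646.3, 209.7, 93.6]
tcp_rot: [-179.8, 25.9, 0.5]
ft_force: [-0.2, 0.7, 0.2]
finger_gap: 27.6
```

Run:
```python
from h import *
t=np.radians(25)
# place: post axis up in tool = cos25 x - sin25 z
h=np.radians(-90);d=np.array([np.cos(h),np.sin(h),0])
R=Rt(d*np.cos(t)-np.array([0,0,np.sin(t)]),np.cross([0,0,1],d))
print(R.round(2)) # tool x must point up
go([567,0,170],R)
```

```text
[[-0.    1.    0.  ]
 [ 0.42  0.   -0.91]
 [-0.91  0.   -0.42]]
t 6.75 pos [646.3 209.7  93.6] rpy [-179.8   25.9    0.5] q [ 11.  53.  41.   5. 111. 101.] F [-0.2  0.7  0.2] gap 27.6
shift tool [-106.3  209.   -33.9] dist 237.0
rotvec [-1.133 -0.538 -1.114] rows 11.182685424582811
shift if rotated first [-157.9  -79.3  157.8]
```

```bash
cat >> h.py <<'E'
def place_R(tilt,head):
    t=np.radians(tilt);h=np.radians(head);d=np.array([np.cos(h),np.sin(h),0])
    return Rt(d*np.cos(t)-np.array([0,0,np.sin(t)]),-np.cross([0,0,1],d))
E
python3 - <<'E'
from h import *
R=place_R(25,-90);print(R.round(2)); go([580,0,230],R)
E
```

```text
[[ 0.   -1.    0.  ]
 [-0.42 -0.   -0.91]
 [ 0.91 -0.   -0.42]]
t 6.75 pos [646.3 209.7  93.6] rpy [-179.8   25.9    0.5] q [ 11.  53.  41.   5. 111. 101.] F [-0.2  0.7  0.2] gap 27.6
shift tool [-120.7  208.9  -93.6] dist 259.0
rotvec [-0.579  1.218  1.621] rows 14.058175900785125
shift if rotated first [212.2  66.3 132.5]
```

Request:
servo_tool([
  [20,0,0,-30,0,0,0],
  [20,-14,0,-30,0,0,0],
  [20,-15,35,-9,0,0,0],
  [20,-15,35,-5,0,0,0],
  [20,-20,35,-5,0,0,0],
  [20,-20,35,-5,0,0,0],
  [20,-20,35,-5,0,0,0],
  [20,-17,34,-5,0,0,0],
])

```text
time: 7.55
tool_pos: [570.5, -1.2, 216.6]
tcp_rot: [-179.9, 27.1, 1.1]
ft_force: [0.1, -0.3, -1.0]
finger_gap: 27.9
```

Request:
servo_tool([
  [20,0,0,0,-0.039,0.081,0.108],
  [20,0,0,0,-0.039,0.081,0.108],
  [20,0,0,0,-0.039,0.081,0.108],
  [20,0,0,0,-0.039,0.081,0.108],
  [20,0,0,0,-0.039,0.081,0.108],
  [20,0,0,0,-0.039,0.081,0.108],
  [20,0,0,0,-0.039,0.081,0.108],
  [20,0,0,0,-0.039,0.081,0.108],
])

```text
time: 8.35
tool_pos: [563.3, -10.6, 208.2]
tcp_rot: [157.6, -22.3, -40.8]
ft_force: [-0.6, 0.0, -1.0]
finger_gap: 27.8
```

Run:
```python
from h import *
R=place_R(25,-90); go([580,-50,230],R)
```

```text
t 8.35 pos [563.3 -10.6 208.2] rpy [157.6 -22.3 -40.8] q [ 14.   7.  91. -30.  89. 152.] F [-0.6  0.  -1. ] gap 27.8
shift tool [43.8 19.6  2.1] dist 48.0
rotvec [-0.245  0.553  0.748] rows 6.412450988884561
shift if rotated first [ 36.4 -16.7  26.5]
```

The last joint would hit its limit when the tool points right of radial. I'll bring the post in from the -y side instead (heading +90), which also clears both supports.

Run:
```python
from h import *
go([570,-60,230],place_R(25,0))
```

```text
t 8.35 pos [563.3 -10.6 208.2] rpy [157.6 -22.3 -40.8] q [ 14.   7.  91. -30.  89. 152.] F [-0.6  0.  -1. ] gap 27.8
shift tool [42.8 32.8  7.1] dist 54.0
rotvec [ 0.866  0.819 -0.387] rows 8.354903220754782
shift if rotated first [22.6 49.4 -3.1]
```

Request:
servo_tool([
  [20,0,0,0,0.096,0.091,-0.043],
  [20,0,0,0,0.096,0.091,-0.043],
  [20,0,0,0,0.096,0.091,-0.043],
  [20,0,0,0,0.096,0.091,-0.043],
  [20,0,0,0,0.096,0.091,-0.043],
  [20,0,0,0,0.096,0.091,-0.043],
  [20,0,0,0,0.096,0.091,-0.043],
  [20,0,0,0,0.096,0.091,-0.043],
  [20,0,0,0,0.096,0.091,-0.043],
])

```text
time: 9.25
tool_pos: [577.4, 3.8, 235.7]
tcp_rot: [179.0, -53.4, -4.2]
ft_force: [-0.3, 0.7, -4.0]
finger_gap: 28.0
```

Run:
```python
from h import *
go([600,-150,220],place_R(25,0));go([600,-150,220],place_R(25,45))
```

```text
t 9.25 pos [577.4   3.8 235.7] rpy [179.  -53.4  -4.2] q [ -4. -51. 143.  -2.  34.  92.] F [-0.3  0.7 -4. ] gap 28.0
shift tool [  7.5 151.1  39.1] dist 156.0
rotvec [ 0.08   0.203 -0.036] rows 1.4764887293475712
shift if rotated first [ -4.7 153.8  27.1]
t 9.25 pos [577.4   3.8 235.7] rpy [179.  -53.4  -4.2] q [ -4. -51. 143.  -2.  34.  92.] F [-0.3  0.7 -4. ] gap 28.0
shift tool [  7.5 151.1  39.1] dist 156.0
rotvec [ 0.755  0.195 -0.439] rows 5.96811485998275
shift if rotated first [-53.5 124.7 -77.5]
```

Run:
```python
from h import *
go([700,-150,230],place_R(25,45))
```

```text
t 9.25 pos [577.4   3.8 235.7] rpy [179.  -53.4  -4.2] q [ -4. -51. 143.  -2.  34.  92.] F [-0.3  0.7 -4. ] gap 28.0
shift tool [ 75.  142.5 113. ] dist 197.0
rotvec [ 0.755  0.195 -0.439] rows 5.96811485998275
shift if rotated first [-14.5 195.4 -17.6]
```

Request:
servo_tool([
  [20,20,10,30,0,0,0],
  [20,20,15,30,0,0,0],
  [20,20,30,30,0,0,0],
  [20,15,30,23,0,0,0],
  [20,0,30,0,0,0,0],
  [20,0,28,0,0,0,0],
])

```text
time: 9.85
tool_pos: [700.3, -153.9, 229.2]
tcp_rot: [179.1, -54.0, -4.2]
ft_force: [0.3, -0.0, -2.0]
finger_gap: 27.7
```

Request:
servo_tool([
  [20,0,0,0,0.094,0.024,-0.055],
  [20,0,0,0,0.094,0.024,-0.055],
  [20,0,0,0,0.094,0.024,-0.055],
  [20,0,0,0,0.094,0.024,-0.055],
  [20,0,0,0,0.094,0.024,-0.055],
  [20,0,0,0,0.094,0.024,-0.055],
  [20,0,0,0,0.094,0.024,-0.055],
  [20,0,0,0,0.094,0.024,-0.055],
])

```text
time: 10.65
tool_pos: [688.7, -151.1, 212.1]
tcp_rot: [-178.3, -64.5, 41.3]
ft_force: [1.0, 0.7, -0.8]
finger_gap: 27.9
```

Run:
```python
from h import *
go([640,-200,220],place_R(25,90))
```

```text
t 10.65 pos [ 688.7 -151.1  212.1] rpy [-178.3  -64.5   41.3] q [-47.  17.  98.  67.  80. -22.] F [ 1.   0.7 -0.8] gap 27.9
shift tool [-22.5   2.7 -65.6] dist 69.0
rotvec [ 0.74   0.003 -0.362] rows 5.491238940542699
shift if rotated first [-13.5 -48.7 -47.7]
```

Request:
servo_tool([
  [20,-7,1,-22,0,0,0],
  [20,-8,1,-22,0,0,0],
  [20,-7,1,-22,0,0,0],
  [20,0,0,0,0.123,0,-0.06],
  [20,0,0,0,0.123,0,-0.06],
  [20,0,0,0,0.123,0,-0.06],
  [20,0,0,0,0.123,0,-0.06],
  [20,0,0,0,0.123,0,-0.06],
  [20,0,0,0,0.123,0,-0.06],
  [20,0,0,0,0,0,0],
])

```text
time: 11.65
tool_pos: [627.0, -194.2, 191.6]
tcp_rot: [-174.5, -66.4, 86.0]
ft_force: [0.4, 0.9, -2.5]
finger_gap: 27.6
```

Run:
```python
from h import *
R=place_R(25,90);go([567,-230,180],R)
s=snapshot('scene');cv2.imwrite('pics/s1.png',s)
t=snapshot('top')
c=lambda im,r,f:cv2.resize(im[r[1]:r[3],r[0]:r[2]],None,fx=f,fy=f,interpolation=cv2.INTER_CUBIC)
a=c(s,(200,50,360,200),2.5);b=c(t,(380,160,540,310),2.5)
cv2.imwrite('pics/s1c.png',np.hstack([a,b]))
```

```text
t 11.65 pos [ 627.  -194.2  191.6] rpy [-174.5  -66.4   86. ] q [-44.  58.  44.  51. 125. -32.] F [ 0.4  0.9 -2.5] gap 27.6
shift tool [-26.6 -60.1 -26.3] dist 71.0
rotvec [-0.032 -0.026 -0.028] rows 0.3318189766595677
shift if rotated first [-25.7 -60.  -27.6]
```

View pics/s1c.png

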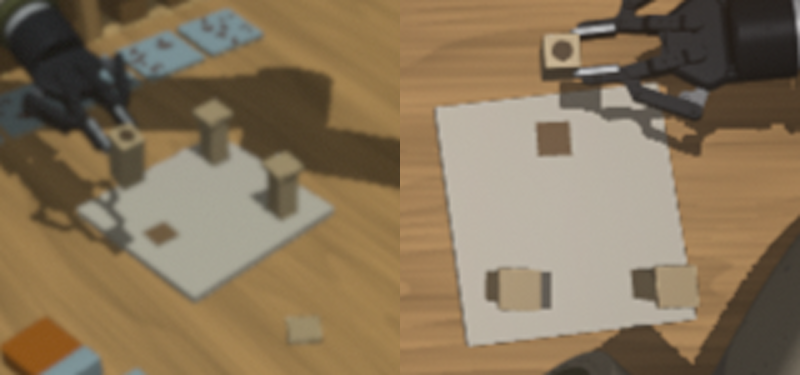

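The scene shows the post held upright with its bore up, near the mark. In the top view the bore is at px (444.8,180) and the mark centre at (441.6,215.6). Next I'll work out the held post's pose in the tool frame, with the bore pixel as a check.

```bash
cat >> h.py <<'E'
Rp=Ro.from_euler('xyz',[-179.7,25.0,0.5],degrees=True).as_matrix()
pc=Rp.T@(np.array([574.4,210,20])-np.array([570.8,210.0,9.6])); pc[1]=0   # post centre in tool
ax=Rp.T@np.array([1,0,0.]); ax[1]=0; ax/=np.linalg.norm(ax)               # post axis in tool
def post_now():
    p,r=pose();R=Ro.from_euler('xyz',r,degrees=True).as_matrix();return p+R@pc,R@ax
def place_pose(centre,head):
    h=np.radians(head);y=-np.cross([0,0,1],[np.cos(h),np.sin(h),0])
    a=np.c_[ax,[0,1,0],np.cross(ax,[0,1,0])];b=np.c_[[0,0,1],y,np.cross([0,0,1],y)]
    R=b@a.T;return np.array(centre)-R@pc,R
E
python3 - <<'E'
from h import *
c,a=post_now();print('pc',pc.round(1),'ax',ax.round(3),'post now',c.round(1),a.round(3))
top=c+35*a;p=camera_params('top');X=np.array(p['R'])@top+p['t'];print('bore pred px',(p['fx']*X[0]/X[2]+p['cx']).round(1),(p['fy']*X[1]/X[2]+p['cy']).round(1))
print('bore world',ray('top',(444.8,180),top[2]).round(1),'pred',top.round(1))
m=ray('top',(441.6,215.6),14);print('mark',m.round(1))
go(*place_pose([m[0],m[1],100],90))
E
```

```text
pc [ -1.1   0.  -10.9] ax [ 0.906  0.    -0.423] post now [ 626.2 -205.6  197.5] [ 0.038 -0.025  0.999]
bore pred px 448.1 178.1
bore world [ 623.5 -199.2  232.4] pred [ 627.5 -206.5  232.4]
mark [ 566.7 -257.2   14. ]
t 11.75 pos [ 625.9 -195.2  194.1] rpy [-174.6  -66.4   85.7] q [-44.  57.  44.  51. 125. -32.] F [-0.2 -0.6 -1.1] gap 28.1
shift tool [-112.   -56.1   -6.9] dist 125.0
rotvec [-0.025 -0.025 -0.03 ] rows 0.310838746267657
shift if rotated first [-110.4  -59.3   -5.5]
```

Request:
servo_tool([
  [20,0,-20,0,-0.008,-0.008,-0.01],
  [20,0,-20,0,-0.008,-0.008,-0.01],
  [20,-15,-19,-1,-0.008,-0.008,-0.01],
  [20,-25,0,-1,0,0,0],
  [20,-25,0,-1,0,0,0],
  [20,-25,0,-1,0,0,0],
  [20,-15,0,0,0,0,0],
  [20,0,0,0,0,0,0],
  [20,0,0,0,0,0,0],
])

```text
time: 12.65
tool_pos: [557.7, -244.6, 109.8]
tcp_rot: [179.4, -64.5, 88.7]
ft_force: [0.2, 1.1, -1.3]
finger_gap: 28.1
```

Run:
```python
from h import *
s=snapshot('scene');t=snapshot('top')
c,a=post_now();print('post now',c.round(1),a.round(3))
go(*place_pose([566.7,-257.2,60],90))
c=lambda im,r,f:cv2.resize(im[r[1]:r[3],r[0]:r[2]],None,fx=f,fy=f,interpolation=cv2.INTER_CUBIC)
cv2.imwrite('pics/s2c.png',np.hstack([c(s,(230,90,310,180),5),c(t,(410,180,490,270),5)]))
```

```text
post now [ 557.7 -254.9  113.7] [-0.005  0.009  1.   ]
t 12.75 pos [ 558.  -244.6  110. ] rpy [179.3 -64.5  88.9] q [-51.  56.  54.  43. 120. -45.] F [ 0.3 -0.5 -1.1] gap 28.3
shift tool [-49.2   8.5  21.3] dist 54.0
rotvec [ 0.03   0.009 -0.009] rows 0.21672535395673798
shift if rotated first [-49.5   8.7  20.6]
```

View pics/s2c.png

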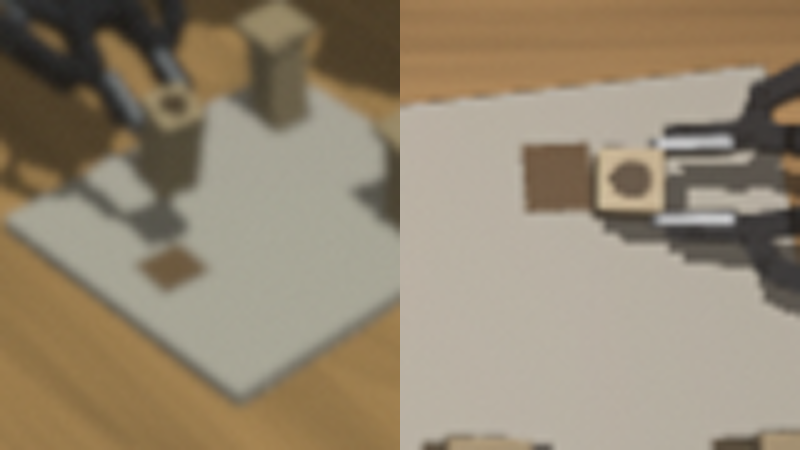

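The bore is at top px (456,216) and scene px (264.6,110.6). The mark is at top px (441.2,215.6) and scene px (172,268)/5 → (264.4,143.6). Triangulating.

Run:
```python
from h import *
def tri(pt,ps):
    M=[]
    for n,u in(('top',pt),('scene',ps)):
        p=camera_params(n);K=np.array([[p['fx'],0,p['cx']],[0,p['fy'],p['cy']],[0,0,1]]);M.append(K@np.c_[p['R'],p['t']])
    X=cv2.triangulatePoints(M[0],M[1],np.array(pt,float),np.array(ps,float)).ravel();return X[:3]/X[3]
print('bore tri',tri((456,216),(264.6,110.6)).round(1))
print('mark tri',tri((441.3,215.6),(264.4,143.6)).round(1))
for z in(140,149,155):print(z,ray('top',(456,216),z).round(1),ray('scene',(264.6,110.6),z).round(1))
print('mark',ray('top',(441.2,215.6),14).round(1),ray('scene',(264.4,143.6),14).round(1))
c,a=post_now();print('pred bore',(c+35*a).round(1))
```

```text
bore tri [ 555.1 -253.5  134.6]
mark tri [ 567.4 -258.8    6.6]
140 [ 554.2 -251.2  140. ] [ 559.2 -247.4  140. ]
149 [ 553.5 -248.1  149. ] [ 565.6 -236.4  149. ]
155 [ 553. -246.  155.] [ 569.8 -229.2  155. ]
mark [ 566.7 -256.2   14. ] [ 571.8 -251.2   14. ]
pred bore [ 557.5 -254.6  148.7]
```

Request:
servo_tool([
  [20,-5,4,1.5,0.01,0.003,-0.003],
  [20,-10,5,3.3,0.01,0.003,-0.003],
  [20,-10,4,3.3,0.01,0.003,-0.003],
  [20,-10,0,3.3,0,0,0],
  [20,-5,0,1.7,0,0,0],
  [20,0,0,0,0,0,0],
  [20,0,0,0,0,0,0],
])

```text
time: 13.45
tool_pos: [574.6, -249.1, 69.9]
tcp_rot: [179.3, -64.7, 91.0]
ft_force: [-1.2, 0.2, -0.8]
finger_gap: 27.9
```

Run:
```python
from h import *
s=snapshot('scene');t=snapshot('top')
c,a=post_now();print('post now',c.round(1),a.round(3))
go(*place_pose([566.7,-257.2,49],90))
c=lambda im,r,f:cv2.resize(im[r[1]:r[3],r[0]:r[2]],None,fx=f,fy=f,interpolation=cv2.INTER_CUBIC)
cv2.imwrite('pics/s3c.png',np.hstack([c(s,(230,90,310,180),5),c(t,(410,180,490,270),5)]))
```

```text
post now [ 574.7 -259.7   73.8] [-0.005  0.005  1.   ]
t 13.55 pos [ 574.6 -249.3   70.1] rpy [179.3 -64.7  91. ] q [-50.  64.  46.  42. 120. -46.] F [ 1.  -0.3 -1.8] gap 27.4
shift tool [-21.2  -8.   12.8] dist 26.0
rotvec [-0.003  0.005  0.007] rows 0.06217285327180197
shift if rotated first [-21.4  -7.9  12.7]
```

View pics/s3c.png

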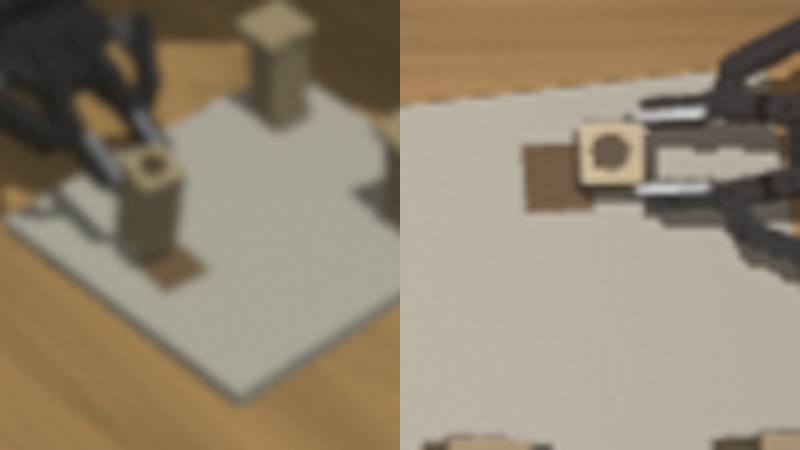

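Bore now at top px (452.2,210.4) and scene px (260.6,123). The arm overshot a little in x.

Run:
```python
from h import *
for z in(98,102,106,110):print(z,ray('top',(452.2,210.4),z).round(1),(ray('scene',(260.6,123),z)-[5,5,0]).round(1))
```

```text
98 [ 571.7 -257.4   98. ] [ 570.4 -257.7   98. ]
102 [ 571.3 -256.   102. ] [ 572.9 -253.   102. ]
106 [ 570.9 -254.7  106. ] [ 575.5 -248.4  106. ]
110 [ 570.5 -253.3  110. ] [ 578.1 -243.8  110. ]
```

Request:
servo_tool([
  [20,-2,-2.5,1.2,0,0.002,0],
  [20,-4,-2,2,0,0.002,0],
  [20,-3,0,1.4,0,0,0],
  [20,-1,0,0.5,0,0,0],
  [20,0,0,0,0,0,0],
])

```text
time: 14.05
tool_pos: [569.7, -249.7, 59.2]
tcp_rot: [179.1, -64.9, 91.1]
ft_force: [0.4, -0.5, -2.3]
finger_gap: 27.8
```

Request:
servo_tool([
  [20,-1,0,0.45,0,0,0],
  [20,-1,0,0.45,0,0,0],
  [20,0,0,0,0,0,0],
])

```text
time: 14.35
tool_pos: [569.9, -249.7, 56.9]
tcp_rot: [179.1, -64.9, 91.1]
ft_force: [-0.4, -0.4, -1.3]
finger_gap: 27.5
```

```bash
python3 -c "
from h import *
go([570,-250,55],place_pose([566,-257,49],90)[1])"
```

```text
t 14.35 pos [ 569.9 -249.7   56.9] rpy [179.1 -64.9  91.1] q [-50.  64.  47.  42. 120. -47.] F [-0.4 -0.4 -1.3] gap 27.5
shift tool [-1.8  0.1  0.6] dist 2.0
rotvec [-0.002  0.002  0.008] rows 0.056705083720407355
shift if rotated first [-1.8  0.1  0.6]
```

Request:
servo_tool([
  [20,-1,0,0.45,0,0,0],
  [20,-1,0,0.45,0,0,0],
  [20,0,0,0,0,0,0],
])

```text
time: 14.65
tool_pos: [570.0, -250.1, 56.5]
tcp_rot: [178.9, -64.9, 91.4]
ft_force: [-0.7, -0.2, 0.9]
finger_gap: 27.9
```

Request:
servo_tool([
  [20,-0.8,0,0.35,0,0,0],
  [20,0,0,0,0,0,0],
])

```text
time: 14.85
tool_pos: [570.1, -250.3, 56.3]
tcp_rot: [178.8, -64.9, 91.5]
ft_force: [-0.5, 0.1, 1.8]
finger_gap: 27.7
```

Request:
servo_tool([
  [20,-1.5,0,0.7,0,0,0],
  [20,0,0,0,0,0,0],
])

```text
time: 15.05
tool_pos: [570.1, -250.5, 56.3]
tcp_rot: [178.6, -65.0, 91.7]
ft_force: [-1.3, 1.0, 1.4]
finger_gap: 27.8
```

Run:
```python
from h import *
t=snapshot('top');s=snapshot('scene')
go([570,-250,55],place_pose([566,-257,49],90)[1])
c=lambda im,r,f:cv2.resize(im[r[1]:r[3],r[0]:r[2]],None,fx=f,fy=f,interpolation=cv2.INTER_CUBIC)
cv2.imwrite('pics/s4c.png',np.hstack([c(s,(230,90,310,180),5),c(t,(410,180,490,270),5)]))
```

```text
t 15.15 pos [ 570.2 -250.4   56.1] rpy [178.6 -65.   91.7] q [-50.  65.  46.  42. 120. -47.] F [-1.3 -0.3  5.5] gap 27.9
shift tool [-0.8 -0.2  0.9] dist 1.0
rotvec [-0.002  0.001  0.012] rows 0.08253239501076949
shift if rotated first [-0.8 -0.2  0.9]
```

View pics/s4c.png

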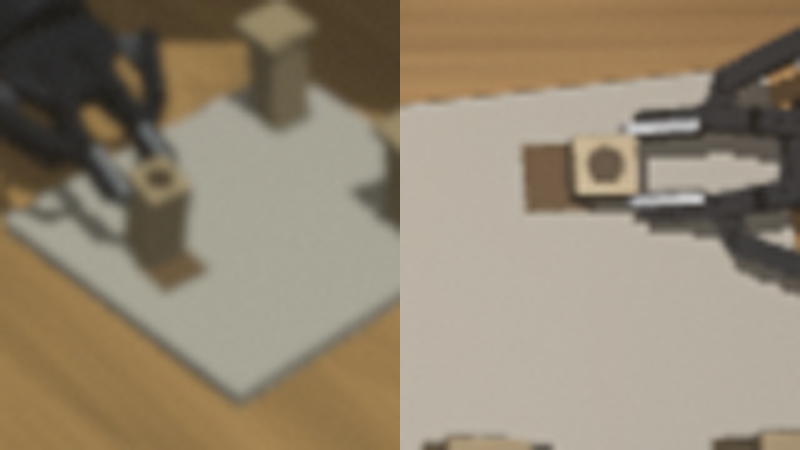

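Now in contact (5.5 N). Bore at top px (451.2,213) and scene px (159,179)/5 → (261.8,125.8). I'll check the centring before releasing.

Run:
```python
from h import *
for z in(80,84,88):print(z,ray('top',(451.2,213),z).round(1),(ray('scene',(261.8,125.8),z)-[5,5,0]).round(1))
# refine mark by segmentation in the clean first pictures
for n,roi in(('top',(425,200,460,232)),('scene',(250,130,280,158))):
    im=cv2.imread(f'pics/{n}0.png')[roi[1]:roi[3],roi[0]:roi[2]].astype(float)
    g=im.sum(2);w=np.clip(np.percentile(g,80)-g-80,0,None);ys,xs=np.mgrid[:g.shape[0],:g.shape[1]]
    u=((w*xs).sum()/w.sum()+roi[0],(w*ys).sum()/w.sum()+roi[1]);print(n,np.round(u,1),ray(n,u,14).round(1))
```

```text
80 [ 567.  -260.7   80. ] [ 563.7 -264.2   80. ]
84 [ 566.7 -259.3   84. ] [ 566.3 -259.6   84. ]
88 [ 566.3 -258.    88. ] [ 568.8 -255.1   88. ]
top [441. 215.] [ 568.3 -255.7   14. ]
scene [260.7 146.7] [ 589.5 -246.    14. ]
```

Both cameras put the post top at (566.6,-259.4) at z=84, about 3–4 mm from the mark centre and consistent with it standing on the shelf. Releasing and backing off.

Request:
servo_tool([
  [36,0,0,0,0,0,0],
  [45,0,0,0,0,0,0],
  [60,0,0,0,0,0,0],
  [60,0,0,0,0,0,0],
  [60,0,0,0,0,0,0],
])

```text
time: 15.65
tool_pos: [570.3, -250.0, 54.1]
tcp_rot: [178.8, -64.9, 91.5]
ft_force: [-0.4, -0.5, 0.3]
finger_gap: 59.6
```

Request:
servo_tool([
  [60,0,0,-8,0,0,0],
  [60,0,0,-15,0,0,0],
  [60,0,0,-25,0,0,0],
  [60,10,0,-35,0,0,0],
  [60,25,0,-35,0,0,0],
  [60,35,0,-20,0,0,0],
  [60,40,0,0,0,0,0],
  [60,40,0,0,0,0,0],
  [60,0,0,0,0,0,0],
])

```text
time: 16.55
tool_pos: [566.3, -317.2, 251.9]
tcp_rot: [179.6, -65.2, 90.6]
ft_force: [0.7, -0.7, 0.9]
finger_gap: 59.8
```

Run:
```python
from h import *
t=snapshot('top');s=snapshot('scene');cv2.imwrite('pics/t5.png',t)
c=lambda im,r,f:cv2.resize(im[r[1]:r[3],r[0]:r[2]],None,fx=f,fy=f,interpolation=cv2.INTER_CUBIC)
cv2.imwrite('pics/s5c.png',np.hstack([c(s,(230,90,310,180),5),c(t,(410,180,490,270),5)]))
go([640,-200,250],place_R(25,45)); go([560,-60,230],Rt([0,0,-1],[-np.sin(np.radians(55)),0,0]))
```

```text
t 16.65 pos [ 565.5 -317.5  246.8] rpy [-179.7  -65.5   89.9] q [-53.  62.  30.  51. 136. -32.] F [-0.7  0.1 -0.2] gap 60.1
shift tool [ 51.7  74.8 105.3] dist 139.0
rotvec [-0.717 -0.007  0.328] rows 5.254915194904423
shift if rotated first [ 60.2 -30.4 121.7]
t 16.65 pos [ 565.5 -317.5  246.8] rpy [-179.7  -65.5   89.9] q [-53.  62.  30.  51. 136. -32.] F [-0.7  0.1 -0.2] gap 60.1
shift tool [ 91.6  -4.8 241.2] dist 258.0
rotvec [ 1.698 -0.005 -2.642] rows 20.935969017391532
shift if rotated first [-257.5    5.5   16.8]
```

View pics/s5c.png

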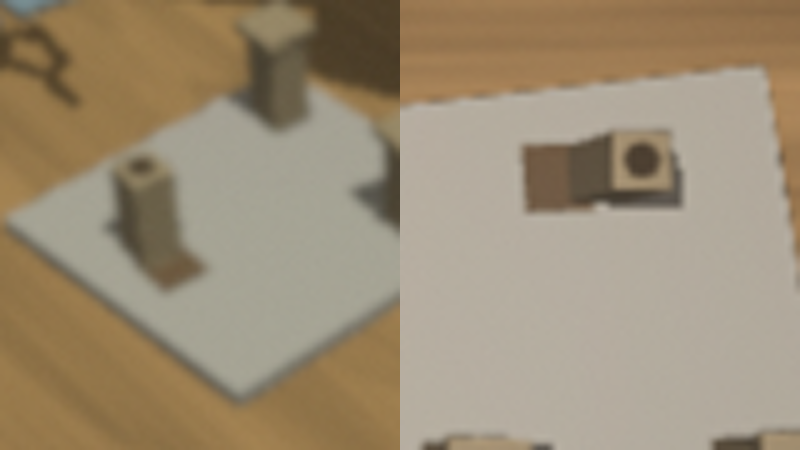

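After release the post shifted: the bore is at top px (458.4,211.8) and scene px (258.6,123), roughly 17 mm toward -y, so the fingers dragged it on retreat. I'll measure numerically whether it stands upright and is at rest.

```bash
cat >> h.py <<'E'
def proj(n,X):
    p=camera_params(n);x=np.array(p['R'])@X+p['t'];return np.array([p['fx']*x[0]/x[2]+p['cx'],p['fy']*x[1]/x[2]+p['cy']])
E
python3 - <<'E'
from h import *
b0=cv2.imread('pics/t5.png');t=snapshot('top');s=snapshot('scene');cv2.imwrite('pics/t6.png',t);cv2.imwrite('pics/s6.png',s)
print('top change since',np.abs(t[195:240,425:475].astype(int)-b0[195:240,425:475]).mean().round(2))
for z in(80,84,88):print(z,ray('top',(458.4,211.8),z).round(1),(ray('scene',(258.6,123),z)-[5,5,0]).round(1))
# ascii-free class maps: saturation to tell buff/brown from grey shelf
h=cv2.cvtColor(t,cv2.COLOR_BGR2HSV)[204:226:1,432:470]
for r in range(0,h.shape[0]):print(204+r,' '.join(f'{v//10:2d}' for v in h[r,:,2]),'|',' '.join(f'{v//10:2d}' for v in h[r,:,1]))
E
```

```text
top change since 0.52
80 [ 569.8 -278.8   80. ] [ 563.7 -282.4   80. ]
84 [ 569.4 -277.4   84. ] [ 566.2 -277.8   84. ]
88 [ 569.  -275.9   88. ] [ 568.8 -273.1   88. ]
204 18 18 18 18 18 17 18 17 18 18 18 18 17 18 18 17 18 18 18 18 17 17 17 17 17 17 17 17 17 17 17 17 17 17 17 17 17 17 |  3  3  3  3  3  3  3  3  3  3  3  3  3  3  3  3  3  3  3  3  3  3  2  2  3  3  3  3  3  3  3  3  3  3  3  3  3  3
205 18 18 18 18 18 17 18 18 18 18 17 18 18 18 18 18 18 18 18 17 16 17 17 17 17 17 17 17 16 16 16 16 17 17 17 17 17 17 |  3  3  3  3  3  3  3  3  3  3  3  3  3  3  3  3  3  3  3  3  3  3  3  3  3  3  3  3  3  3  3  3  3  3  3  3  3  3
206 18 18 18 18 18 18 18 18 18 18 18 18 18 18 18 18 17 16 16 14 14 15 15 15 15 15 15 15 15 14 14 14 16 17 17 17 17 17 |  3  3  3  3  3  3  3  3  3  3  3  3  3  3  3  3  3  3  3  4  5  6  6  6  6  6  6  6  6  6  6  5  3  3  3  3  3  3
207 18 18 18 18 18 18 18 18 18 18 18 18 18 17 16 16 14 12 11  9 12 16 16 16 16 15 15 15 16 15 15 15 16 17 17 17 17 17 |  3  3  3  3  3  3  3  3  3  3  3  3  3  3  3  3  4  5  6  7  8  7  7  7  7  7  8  8  7  7  7  6  4  3  3  3  
[... 3516 characters left out ...]
23 18 18 18 18 18 18 18 18 18 18 18 18 18 18 18 18 18 18 18 18 18 18 18 18 18 18 18 18 18 18 18 17 18 18 17 17 17 17 |  2  3  3  3  3  3  2  3  3  3  3  3  3  3  3  3  3  3  3  2  3  3  3  3  3  3  3  3  3  3  3  2  3  3  3  3  2  3
224 18 18 18 18 18 18 18 18 18 18 18 18 18 18 18 18 18 18 18 18 18 18 18 18 17 17 17 17 18 17 17 17 17 17 17 17 17 17 |  3  2  3  3  3  2  3  2  2  3  3  3  3  2  3  3  3  2  3  3  3  3  3  3  3  3  3  3  3  2  3  3  3  3  3  2  3  3
225 18 18 18 18 18 18 18 18 18 18 18 18 18 18 18 18 18 18 18 18 18 18 18 18 17 17 17 17 17 17 17 17 17 17 17 17 17 17 |  3  3  3  3  3  3  3  3  2  3  3  3  3  3  3  3  3  2  3  3  3  3  3  3  3  3  3  3  3  2  3  3  3  3  3  2  2  3
```

The post stands upright and at rest at about (569,-277.5). The mark is at about (568,-257.5), so it is some 20 mm off. I'll regrasp it from above with the tool down and the jaws along x, then shift it.

Request:
servo_tool([
  [60,0,0,0,0,-0.145,0],
  [60,0,0,0,0,-0.145,0],
  [60,0,0,0,0,-0.145,0],
  [60,0,0,0,0,-0.145,0],
  [60,0,0,0,0,-0.145,0],
  [60,0,0,0,0,-0.145,0],
  [60,0,0,0,0,-0.145,0],
  [60,0,0,0,0,-0.12,0],
  [60,0,0,0,0,0,0],
])

```text
time: 17.65
tool_pos: [557.7, -320.2, 213.4]
tcp_rot: [-177.9, -0.1, 90.0]
ft_force: [0.4, 0.1, 0.9]
finger_gap: 60.2
```

Run:
```python
from h import *
go([569,-277.5,130],Rt([0,0,-1],[1,0,0]))
```

```text
t 17.65 pos [ 557.7 -320.2  213.4] rpy [-1.779e+02 -1.000e-01  9.000e+01] q [-34.  16.  75.  -1.  91. -34.] F [0.4 0.1 0.9] gap 60.2
shift tool [42.5 14.3 83. ] dist 94.0
rotvec [-0.037 -0.002 -0.   ] rows 0.24814472594964637
shift if rotated first [42.7 11.3 83.4]
```

Request:
servo_tool([
  [60,14,5,20,-0.018,0,0],
  [60,15,5,20,-0.019,0,0],
  [60,14,3,20,0,0,0],
  [60,0,0,23,0,0,0],
  [60,0,0,0,0,0,0],
])

```text
time: 18.15
tool_pos: [567.1, -275.5, 120.6]
tcp_rot: [-179.4, -1.0, 89.8]
ft_force: [-0.2, -0.3, -0.9]
finger_gap: 59.7
```

Run:
```python
from h import *
go([570.5,-277.5,38],Rt([0,0,-1],[1,0,0]))
P=pose();w=snapshot('wrist');cv2.imwrite('pics/w7.png',w);np.save('w7.npy',np.array(P))
```

```text
t 18.15 pos [ 567.1 -275.5  120.6] rpy [-179.4   -1.    89.8] q [-31.  16.  85.   1.  80. -31.] F [-0.2 -0.3 -0.9] gap 59.7
shift tool [-3.4  4.2 82.5] dist 83.0
rotvec [-0.01  -0.017 -0.004] rows 0.13553363980770758
shift if rotated first [-2.   3.4 82.6]
```

View pics/w7.png

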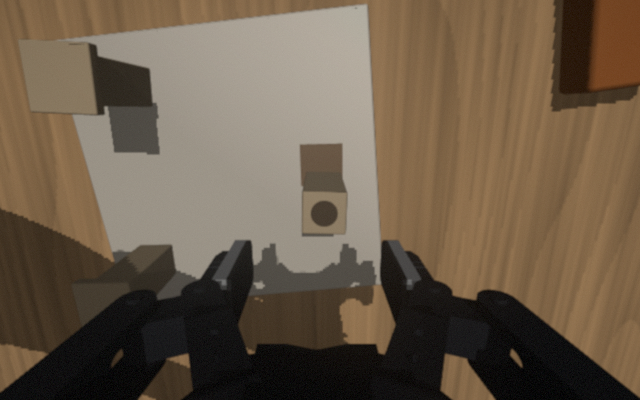

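The wrist view shows the post upright with the bore at (324,213) and the mark's visible part at (321,165) with corners near (301,145), (342,144). The jaw midline is at about x=315. Computing the offsets.

Run:
```python
from h import *
P=np.load('w7.npy')
print('bore',ray('wrist',(324,213.5),84,P).round(1));a,b=ray('wrist',(301,145),14,P),ray('wrist',(342.5,144),14,P)
print('mark far edge',a.round(1),b.round(1),np.linalg.norm(a-b).round(1),'mark centre',((a+b)/2-[0,18,0]).round(1))
c=np.array([ray('wrist',p,84,P) for p in[(303,193),(346,192),(346,234),(302,234)]]);print(c.round(1),c.mean(0).round(1))
```

```text
bore [ 572.  -276.5   84. ]
mark far edge [ 553.5 -238.9   14. ] [ 588.5 -238.2   14. ] 35.0 mark centre [ 571.  -256.5   14. ]
[[ 558.3 -262.5   84. ]
 [ 586.3 -261.8   84. ]
 [ 586.9 -291.1   84. ]
 [ 557.2 -291.1   84. ]] [ 572.2 -276.6   84. ]
```

Request:
servo_tool([
  [60,-1,5,3,-0.01,-0.017,-0.004],
  [60,0,0,18,0,0,0],
  [60,0,0,18,0,0,0],
  [60,0,0,15,0,0,0],
  [60,0,0,0,0,0,0],
])

```text
time: 18.7
tool_pos: [575.4, -281.0, 67.8]
tcp_rot: [179.6, 0.2, 89.8]
ft_force: [-0.2, 0.9, 0.1]
finger_gap: 60.3
```

Run:
```python
from h import *
go([572,-276.6,40],Rt([0,0,-1],[1,0,0]))
```

```text
t 18.7 pos [ 575.4 -281.    67.8] rpy [179.6   0.2  89.8] q [-31.  19.  87.   0.  74. -30.] F [-0.2  0.9  0.1] gap 60.3
shift tool [ 4.5 -3.6 27.7] dist 28.0
rotvec [ 0.007  0.003 -0.003] rows 0.051974598394841046
shift if rotated first [ 4.4 -3.4 27.8]
```

Request:
servo_tool([
  [60,4.5,-3.6,4,0.007,0.003,-0.003],
  [60,0.5,0,10,0,0,0],
  [60,0.5,0,10,0,0,0],
  [60,0,0,0,0,0,0],
  [60,0,0,0,0,0,0],
])

```text
time: 19.2
tool_pos: [572.4, -275.6, 43.2]
tcp_rot: [180.0, 0.0, 90.0]
ft_force: [-0.3, 0.3, -0.2]
finger_gap: 59.8
```

Run:
```python
from h import *
go([572,-276.6,40],Rt([0,0,-1],[1,0,0]))
```

```text
t 19.2 pos [ 572.4 -275.6   43.2] rpy [180.   0.  90.] q [-30.  20.  88.  -0.  72. -30.] F [-0.3  0.3 -0.2] gap 59.8
shift tool [-1.  -0.4  3.2] dist 3.0
rotvec [0.001 0.001 0.   ] rows 0.0071606352957690605
shift if rotated first [-1.  -0.4  3.2]
```

Now I close slowly and watch the gap.

Request:
servo_tool([
  [40,0,0,0,0,0,0],
  [36,0,0,0,0,0,0],
  [33,0,0,0,0,0,0],
  [31,0,0,0,0,0,0],
  [29,0,0,0,0,0,0],
  [24,0,0,0,0,0,0],
  [24,0,0,0,0,0,0],
  [24,0,0,0,0,0,0],
], force=30)

```text
time: 20.0
tool_pos: [573.3, -276.2, 44.8]
tcp_rot: [179.8, 0.1, 90.0]
ft_force: [-0.0, -0.2, 0.3]
finger_gap: 29.5
```

Request:
servo_tool([
  [24,0,0,-3,0,0,0],
  [24,0,0,-3,0,0,0],
  [24,5,0,0,0,0,0],
  [24,6,0,0,0,0,0],
  [24,5,0,0,0,0,0],
  [24,0,0,0,0,0,0],
])

```text
time: 20.6
tool_pos: [573.0, -258.3, 50.9]
tcp_rot: [179.9, 0.1, 90.0]
ft_force: [0.0, -0.7, -1.8]
finger_gap: 29.6
```

Run:
```python
from h import *
go([571,-255.5,43.5],Rt([0,0,-1],[1,0,0]))
```

```text
t 20.6 pos [ 573.  -258.3   50.9] rpy [1.799e+02 1.000e-01 9.000e+01] q [-29.  19.  89.  -0.  72. -29.] F [ 0.  -0.7 -1.8] gap 29.6
shift tool [ 2.8 -2.   7.3] dist 8.0
rotvec [0.002 0.001 0.   ] rows 0.01626177423881464
shift if rotated first [ 2.8 -2.   7.4]
```

Request:
servo_tool([
  [24,2,-1,1,0.002,0,0],
  [24,0,0,1.5,0,0,0],
  [24,0,0,1,0,0,0],
  [24,0,0,0.8,0,0,0],
  [24,0,0,0,0,0,0],
])

```text
time: 21.1
tool_pos: [571.7, -255.8, 45.8]
tcp_rot: [-180.0, 0.1, 90.0]
ft_force: [0.1, 0.4, -1.7]
finger_gap: 29.2
```

Request:
servo_tool([
  [24,0,0,0.8,0,0,0],
  [24,0,0,0,0,0,0],
])

```text
time: 21.3
tool_pos: [571.7, -256.1, 44.9]
tcp_rot: [-180.0, 0.1, 90.0]
ft_force: [0.2, 0.6, -1.0]
finger_gap: 29.2
```

Request:
servo_tool([
  [24,0,0,0.8,0,0,0],
  [24,0,0,0,0,0,0],
])

```text
time: 21.5
tool_pos: [572.1, -256.5, 45.0]
tcp_rot: [180.0, 0.1, 90.0]
ft_force: [-0.1, 0.0, -1.5]
finger_gap: 29.3
```

Request:
servo_tool([
  [24,0,0,0.8,0,0,0],
  [24,0,0,0.3,0,0,0],
])

```text
time: 21.7
tool_pos: [572.3, -256.8, 44.8]
tcp_rot: [180.0, 0.1, 90.0]
ft_force: [-1.5, 0.9, 2.9]
finger_gap: 29.1
```

Request:
servo_tool([
  [32,0,0,0,0,0,0],
  [34,0,0,0,0,0,0],
  [38,0,0,0,0,0,0],
  [44,0,0,0,0,0,0],
  [50,0,0,0,0,0,0],
  [50,0,0,0,0,0,0],
])

```text
time: 22.3
tool_pos: [572.5, -256.8, 44.3]
tcp_rot: [179.9, 0.1, 90.0]
ft_force: [-0.8, -1.6, -1.3]
finger_gap: 50.0
```

Run:
```python
from h import *
go([572,-256.5,150],Rt([0,0,-1],[1,0,0]))
t=snapshot('top')
h=t[200:230,432:470];g=cv2.cvtColor(h,cv2.COLOR_BGR2GRAY)
for r in range(2,28,2):print(200+r,' '.join(f'{v//10:2d}' for v in g[r]))
```

```text
t 22.3 pos [ 572.5 -256.8   44.3] rpy [1.799e+02 1.000e-01 9.000e+01] q [-29.  19.  90.  -0.  71. -29.] F [-0.8 -1.6 -1.3] gap 50.0
shift tool [ 1.000e-01 -4.000e-01 -1.057e+02] dist 106.0
rotvec [0.001 0.002 0.   ] rows 0.017822434043561083
shift if rotated first [   0.3   -0.5 -105.7]
202 17 18 17 17 18 17 17 17 17 17 17 17 16 12 11 11 11  9  6  4  3  3  3  3  3  4  5  7  8 10 10  7  7  7  7  7  7  7
204 18 17 18 17 17 17 17 17 17 17 17 17 17 18 17 15 10  9  8  5  3  3  3  3  3  4  5  6  7  9 10  7  7  7  7  7  7  7
206 17 18 17 17 18 18 17 18 18 17 17 15 16 17 17 15 11 10  9  5  3  3  3  3  3  3  4  5  7  9 10  8  7  7  7  7  7  7
208 17 17 16 16 16 16 15 13 11 10  8  8 11 15 15 15 14 13 12  8  4  3  3  3  3  3  4  5  6  6  7  7  7  7  7  7  7  7
210 18 17 13  9  8  8  8  8  8  8  8  8 12 15 14 12  8  6  6  5  4  3  3  3  3  3  3  4  5  7  7  7  7  7  7  7  7  7
212 18 17 13  9  8  8  8  8  8  8  8  8 12 15 14 10  6  6  6  6  5  4  3  3  3  3  3  3  4  6  7  7  7  7  7  7  7  7
214 18 18 15 10  9  8  8  8  8  8  8  8 11 14 15 12  8  7  6  6  6  4  3  3  3  3  3  3  5  7  7  7  7  7  7  7  7  7
216 18 18 15 10  9  8  8  8  8  8  8  8 10 13 15 15 15 14 13 10  6  4  3  3  3  3  3  5  6  7  7  7  7  7  7  7  7  7
218 18 18 15 11  9  8  8  8  8  8  8  7  8 11 13 13 13 13 12  8  4  3  3  3  3  3  4  6  7  7  7  7  7  7  7  7  7  7
220 18 18 16 12  9  8  8  7  6  6  5  5  5  5  5  5  6  6  7  6  4  3  3  3  3  4  5  7  7  7  7  7  7  7  7  7  7  7
222 18 18 16 14 13 14 14 14 14 14 14 15 15 12  7  6  5  6  5  3  3  3  3  3  4  5  6  7  7  7  7  7  7  7  7  7  7  7
224 18 18 18 18 18 18 18 18 18 18 18 18 18 16 12  8  6  5  4  3  3  3  3  4  6  7  7  7  7  7  7  7  7  7  7  7  7  7
226 18 18 18 18 18 18 18 17 18 18 18 17 17 18 17 15  8  5  4  4  4  3  3  4  6  7  7  7  7  7  7  7  7  7  7  7  7  7
```

The post's left top edge moved from u=452 to 443.8 px (about 20 mm) as intended. Now lifting clear slowly.

Request:
servo_tool([
  [60,0,0,0,0,0,0],
  [60,0,0,-6,0,0,0],
  [60,0,0,-12,0,0,0],
  [60,0,0,-18,0,0,0],
  [60,0,0,-30,0,0,0],
  [60,0,0,-40,0,0,0],
  [60,0,0,-30,0,0,0],
  [60,0,0,0,0,0,0],
])

```text
time: 23.15
tool_pos: [571.9, -256.2, 190.0]
tcp_rot: [179.9, 0.1, 90.0]
ft_force: [0.7, -0.3, 0.7]
finger_gap: 60.0
```

Run:
```python
from h import *
P=pose();w=snapshot('wrist');cv2.imwrite('pics/w8.png',w)
def bore(im,c,r=14):
    x0,y0=int(c[0]-r),int(c[1]-r);g=cv2.cvtColor(im,cv2.COLOR_BGR2GRAY)[y0:y0+2*r,x0:x0+2*r]
    _,b=cv2.threshold(g,0,255,cv2.THRESH_BINARY_INV+cv2.THRESH_OTSU);n,l,s,ce=cv2.connectedComponentsWithStats(b)
    return [(s[i][4],s[i][2:4].tolist(),(ce[i]+[x0,y0]).round(1).tolist()) for i in range(1,n) if s[i][4]>20]
p=camera_params('wrist');R=Ro.from_euler('xyz',P[1],degrees=True).as_matrix();T=p['tool_from_camera']
X=T[:3,:3].T@(R.T@(np.array([572,-256.5,84])-P[0])-T[:3,3]);u=(p['fx']*X[0]/X[2]+p['cx'],p['fy']*X[1]/X[2]+p['cy'])
print('bore expected at',np.round(u,1));
for b in bore(w,u,16):print(b,ray('wrist',b[2],84,P).round(1))
# cap pick: jaws across the cap's sides (sides at 55/-35 deg)
for a in(55,-35,145,-125):
    r=np.radians(a);print('tool y dir',a);go([526,-10,60],Rt([0,0,-1],[np.cos(r),np.sin(r),0]))
```

```text
bore expected at [316.  185.3]
(np.int32(315), [20, 20], [314.8, 186.2]) [ 571.  -257.3   84. ]
tool y dir 55
t 23.2 pos [ 571.3 -255.9  188. ] rpy [-1.8e+02  1.0e-01  9.0e+01] q [-29.  12.  82.  -0.  86. -29.] F [ 0.4 -0.3  1.1] gap 59.8
shift tool [246.1 -45.3 127.6] dist 281.0
rotvec [-0.001  0.001 -0.96 ] rows 6.397795806282007
shift if rotated first [178.2 175.4 128. ]
tool y dir -35
t 23.2 pos [ 571.3 -255.9  188. ] rpy [-1.8e+02  1.0e-01  9.0e+01] q [-29.  12.  82.  -0.  86. -29.] F [ 0.4 -0.3  1.1] gap 59.8
shift tool [246.1 -45.3 127.6] dist 281.0
rotvec [0.    0.002 0.611] rows 4.074201190143974
shift if rotated first [ 175.4 -178.2  128. ]
tool y dir 145
t 23.2 pos [ 571.3 -255.9  188. ] rpy [-1.8e+02  1.0e-01  9.0e+01] q [-29.  12.  82.  -0.  86. -29.] F [ 0.4 -0.3  1.1] gap 59.8
shift tool [246.1 -45.3 127.6] dist 281.0
rotvec [-2.00e-03  0.00e+00 -2.53e+00] rows 16.86976454111486
shift if rotated first [-175.4  178.2  128. ]
tool y dir -125
t 23.2 pos [ 571.3 -255.9  188. ] rpy [-1.8e+02  1.0e-01  9.0e+01] q [-29.  12.  82.  -0.  86. -29.] F [ 0.4 -0.3  1.1] gap 59.8
shift tool [246.1 -45.3 127.6] dist 281.0
rotvec [2.000e-03 1.000e-03 2.182e+00] rows 14.54616552160528
shift if rotated first [-178.2 -175.4  128. ]
```

The wrist camera shows the bore at (571,-257.3) and round (20x20 px), so the post is upright within about 1 mm of the mark. Next, the cap.

Request:
servo_tool([
  [60,30,0,0,0,0,0],
  [60,42,-5,0,0,0,0.07],
  [60,42,-11,0,0,0,0.07],
  [60,40,-13,5,0,0,0.07],
  [60,37,-16,15,0,0,0.1],
  [60,30,-20,15,0,0,0.1],
  [60,25,-20,20,0,0,0.1],
  [60,0,0,15,0,0,0.1],
  [60,0,0,0,0,0,0],
])

```text
time: 24.1
tool_pos: [519.7, 14.7, 111.0]
tcp_rot: [-179.8, 0.2, 53.6]
ft_force: [-0.1, 0.5, 0.1]
finger_gap: 60.1
```

```bash
cat > cap.py <<'E'
from h import *
r=np.radians(-35);go([526,-10,110],Rt([0,0,-1],[np.cos(r),np.sin(r),0]))
P=pose();w=snapshot('wrist');cv2.imwrite('pics/w9.png',w)
hsv=cv2.cvtColor(w,cv2.COLOR_BGR2HSV);p=camera_params('wrist');R=Ro.from_euler('xyz',P[1],degrees=True).as_matrix();T=p['tool_from_camera']
X=T[:3,:3].T@(R.T@(np.array([528,-10,8])-P[0])-T[:3,3]);u=np.array([p['fx']*X[0]/X[2]+p['cx'],p['fy']*X[1]/X[2]+p['cy']]).round(1)
print('expected',u)
x0,y0=(np.clip(u-80,0,[479,239])).astype(int);s=cv2.GaussianBlur(hsv[y0:y0+160,x0:x0+160,1],(3,3),0)
th,b=cv2.threshold(s,0,255,cv2.THRESH_BINARY_INV+cv2.THRESH_OTSU);print('thr',th)
for c in cv2.findContours(b,cv2.RETR_EXTERNAL,cv2.CHAIN_APPROX_NONE)[0]:
    if 400<cv2.contourArea(c)<8000:
        q=cv2.minAreaRect(c);bx=cv2.boxPoints(q)+[x0,y0];ww=np.array([ray('wrist',k,8,P) for k in bx]);e=ww-np.roll(ww,-1,0)
        print(cv2.contourArea(c),bx.round(0).tolist(),ww.mean(0).round(1),np.linalg.norm(e,axis=1).round(1),np.degrees(np.arctan2(e[:,1],e[:,0])).round(1))
cv2.imwrite('pics/w9c.png',cv2.resize(np.hstack([w[y0:y0+160,x0:x0+160],cv2.cvtColor(b,cv2.COLOR_GRAY2BGR)]),None,fx=2.4,fy=2.4))
E
python3 cap.py
```

```text
t 24.1 pos [519.7  14.7 111. ] rpy [-179.8    0.2   53.6] q [ -4.  -1. 104.  -0.  77.  32.] F [-0.1  0.5  0.1] gap 60.1
shift tool [-16.1  19.7   1. ] dist 25.0
rotvec [-0.004  0.004 -0.025] rows 0.17095154448619196
shift if rotated first [-16.6  19.3   1. ]
expected [340.4 202.4]
thr 88.0
777.0 [[386.0, 240.0], [414.0, 235.0], [423.0, 280.0], [395.0, 286.0]] [543.1 -91.1   8. ] [26.  47.9 27.2 48.1] [ 156.1   68.7  -23.3 -112.7]
1884.0 [[320.0, 178.0], [365.0, 178.0], [365.0, 222.0], [320.0, 222.0]] [530.5  -9.6   8. ] [38.4 40.2 40.  40.2] [ 143.6   56.   -36.4 -126.3]
```

Request:
servo_tool([
  [56,-6,11,10,0,0,0],
  [56,-7,12,15,0,0,0],
  [56,0,0,25,0,0,0],
  [56,0,0,20,0,0,0],
  [50,0,0,8,0,0,0],
  [50,0,0,0,0,0,0],
])

```text
time: 24.75
tool_pos: [535.9, -19.7, 31.5]
tcp_rot: [179.9, 0.1, 53.9]
ft_force: [-0.5, -0.2, 0.5]
finger_gap: 50.4
```

Run:
```python
from h import *
r=np.radians(-36.4);go([530.5,-9.6,4],Rt([0,0,-1],[np.cos(r),np.sin(r),0]))
```

```text
t 24.75 pos [535.9 -19.7  31.5] rpy [1.799e+02 1.000e-01 5.390e+01] q [ -7.   7. 105.  -0.  68.  29.] F [-0.5 -0.2  0.5] gap 50.4
shift tool [  5.  -10.4  27.4] dist 30.0
rotvec [0.002 0.002 0.006] rows 0.045099032392350295
shift if rotated first [  4.9 -10.4  27.5]
```

Request:
servo_tool([
  [50,5,-10,0,0,0,0.006],
  [50,0,0,5,0,0,0],
  [50,0,0,0,0,0,0],
])

```text
time: 25.05
tool_pos: [532.0, -10.4, 27.8]
tcp_rot: [179.7, 0.0, 53.5]
ft_force: [-0.4, -0.1, -1.0]
finger_gap: 49.9
```

Run:
```python
from h import *
r=np.radians(-36.4);go([530.5,-9.6,4],Rt([0,0,-1],[np.cos(r),np.sin(r),0]))
```

```text
t 25.05 pos [532.  -10.4  27.8] rpy [179.7   0.   53.5] q [ -7.   6. 106.  -0.  67.  30.] F [-0.4 -0.1 -1. ] gap 49.9
shift tool [-0.2 -1.7 23.8] dist 24.0
rotvec [ 0.005  0.001 -0.001] rows 0.03197621745485751
shift if rotated first [-0.3 -1.6 23.8]
```

Request:
servo_tool([
  [48,0,-1.5,8,0.004,0,0],
  [48,0,0,6,0,0,0],
  [48,0,0,4,0,0,0],
  [48,0,0,2,0,0,0],
  [48,0,0,0,0,0,0],
])

```text
time: 25.55
tool_pos: [531.9, -9.0, 7.5]
tcp_rot: [179.8, -0.0, 53.6]
ft_force: [-0.7, 0.1, 1.1]
finger_gap: 47.9
```

Request:
servo_tool([
  [48,0,0,2,0,0,0],
  [48,0,0,1,0,0,0],
  [48,0,0,0,0,0,0],
])

```text
time: 25.85
tool_pos: [532.1, -9.0, 4.4]
tcp_rot: [179.8, -0.0, 53.6]
ft_force: [0.8, -0.6, -0.1]
finger_gap: 47.9
```

Request:
servo_tool([
  [46,0,0,1.5,0,0,0],
  [46,0,0,1.5,0,0,0],
  [46,0,0,0,0,0,0],
])

```text
time: 26.15
tool_pos: [532.4, -9.1, 1.5]
tcp_rot: [179.8, -0.1, 53.6]
ft_force: [-1.1, -0.7, -0.1]
finger_gap: 45.9
```

Request:
servo_tool([
  [42,0,0,0,0,0,0],
  [36,0,0,0,0,0,0],
  [34,0,0,0,0,0,0],
  [34,0,0,0,0,0,0],
], force=40)

```text
time: 26.55
tool_pos: [532.5, -9.1, 1.6]
tcp_rot: [179.8, -0.1, 53.6]
ft_force: [0.6, -0.6, -0.2]
finger_gap: 34.2
```

The fingers closed to 34 mm without meeting the 40 mm cap, so the tips passed above it. I'll open, go lower and retry while watching the force.

Request:
servo_tool([
  [48,0,0,-1,0,0,0],
  [48,0,0,0,0,0,0],
  [48,0,0,2.5,0,0,0],
  [48,0,0,2,0,0,0],
  [48,0,0,0,0,0,0],
])

```text
time: 27.05
tool_pos: [532.6, -9.1, -2.1]
tcp_rot: [179.8, -0.1, 53.6]
ft_force: [-0.5, 0.1, 0.2]
finger_gap: 47.6
```

```bash
python3 cap.py
```

```text
t 27.05 pos [532.6  -9.1  -2.1] rpy [ 1.798e+02 -1.000e-01  5.360e+01] q [ -6.   9. 107.  -0.  64.  30.] F [-0.5  0.1  0.2] gap 47.6
shift tool [  -4.5   -4.4 -112.1] dist 112.0
rotvec [ 0.004 -0.001 -0.024] rows 0.1638636447989195
shift if rotated first [  -4.5   -4.9 -112.1]
expected [309.1 246.3]
thr 89.0
1760.5 [[224.0, 325.0], [231.0, 236.0], [261.0, 238.0], [255.0, 327.0]] [485.7  -6.    8. ] [55.  16.  55.1 17.4] [-134.4  138.9   47.   -41.5]
798.0 [[370.0, 237.0], [388.0, 237.0], [390.0, 325.0], [372.0, 325.0]] [546.1 -50.5   8. ] [ 9.4 54.5 10.2 54.4] [ 144.8   58.2  -35.1 -122.6]
5221.0 [[274.0, 206.0], [350.0, 206.0], [350.0, 278.0], [274.0, 278.0]] [530.3  -9.5   8. ] [38.6 41.1 41.3 41.1] [ 143.5   55.2  -36.5 -128.5]
```

The cap is unmoved at (530.3,-9.5) and sits between the fingers. I'll trim the position, go a little lower and close.

Request:
servo_tool([
  [46,-1.5,-1.5,1,0,0,0],
  [46,0,0,1.5,0,0,0],
  [46,0,0,0,0,0,0],
  [42,0,0,0,0,0,0],
  [38,0,0,0,0,0,0],
  [34,0,0,0,0,0,0],
  [34,0,0,0,0,0,0],
], force=40)

```text
time: 27.8
tool_pos: [530.3, -9.5, -4.7]
tcp_rot: [179.8, -0.1, 53.6]
ft_force: [0.6, -0.2, 1.2]
finger_gap: 33.9
```

```bash
python3 cap.py
```

```text
t 27.8 pos [530.3  -9.5  -4.7] rpy [ 1.798e+02 -1.000e-01  5.360e+01] q [ -7.   9. 107.  -0.  64.  30.] F [ 0.6 -0.2  1.2] gap 33.9
shift tool [  -2.8   -2.7 -114.7] dist 115.0
rotvec [ 0.004 -0.001 -0.024] rows 0.16366698891894416
shift if rotated first [  -2.9   -3.2 -114.7]
expected [312.1 245.5]
thr 87.0
```

View pics/w9.png

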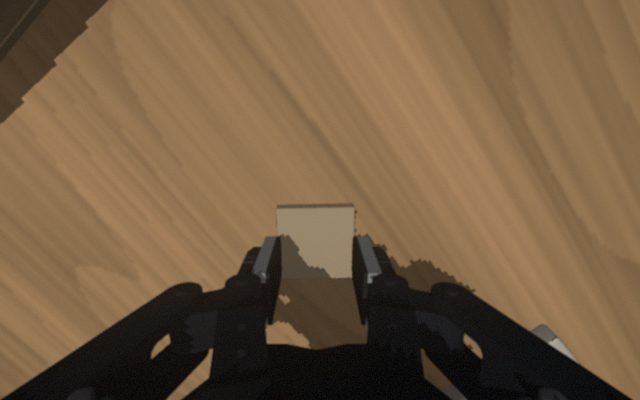

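The view shows the cap (x 277–355) snug between both pads, so it may already be held even though the gap reads 34. Commanding a smaller opening will settle it.

Request:
servo_tool([
  [28,0,0,0,0,0,0],
  [28,0,0,0,0,0,0],
  [28,0,0,0,0,0,0],
], force=40)

```text
time: 28.15
tool_pos: [530.4, -9.5, -4.7]
tcp_rot: [179.8, -0.1, 53.6]
ft_force: [0.5, -0.0, -0.3]
finger_gap: 28.1
```

Run:
```python
from h import *
w=cv2.imread('pics/w9.png');n=snapshot('wrist');cv2.imwrite('pics/w10.png',n)
p=camera_params('wrist');T=p['tool_from_camera']
def pr(X):
    X=T[:3,:3].T@(np.array(X,float)-T[:3,3]);return (p['fx']*X[0]/X[2]+p['cx']).round(0),(p['fy']*X[1]/X[2]+p['cy']).round(0)
for x in(-11,11):
    for r in(0,-6,-13,-20,-30):print('tool',x,r,'gap34',pr((x,-17,r)),pr((x,17,r)),'gap28',pr((x,-14,r)),pr((x,14,r)))
for im,k in((w,'34'),(n,'28')):
    g=cv2.cvtColor(im,cv2.COLOR_BGR2GRAY)
    for y in range(195,300,8):print(k,y,' '.join(f'{v//10:2d}' for v in g[y,246:390:4]))
```

```text
tool -11 0 gap34 (np.float64(285.0), np.float64(251.0)) (np.float64(345.0), np.float64(251.0)) gap28 (np.float64(290.0), np.float64(251.0)) (np.float64(340.0), np.float64(251.0))
tool -11 -6 gap34 (np.float64(284.0), np.float64(256.0)) (np.float64(346.0), np.float64(256.0)) gap28 (np.float64(289.0), np.float64(256.0)) (np.float64(341.0), np.float64(256.0))
tool -11 -13 gap34 (np.float64(283.0), np.float64(262.0)) (np.float64(347.0), np.float64(262.0)) gap28 (np.float64(288.0), np.float64(262.0)) (np.float64(342.0), np.float64(262.0))
tool -11 -20 gap34 (np.float64(281.0), np.float64(269.0)) (np.float64(349.0), np.float64(269.0)) gap28 (np.float64(287.0), np.float64(269.0)) (np.float64(343.0), np.float64(269.0))
tool -11 -30 gap34 (np.float64(279.0), np.float64(279.0)) (np.float64(351.0), np.float64(279.0)) gap28 (np.float64(285.0), np.float64(279.0)) (np.float64(344.0), np.float64(279.0))
tool 11 0 gap34 (np.float64(284.0), np.float64(214.0)) (np.float64(346.0), np.float64(214.0)) gap28 (np.float64(289.0), np.float64(214.0)) (np.float64(341.0), np.float64(214.0))
tool 11 -6 gap34 (np
[... 3218 characters left out ...]
3  4 12 11
28 259 11 10  3  3  3  7  7  7  2  2  2  7  7  7  7  7 13 13 13 13 13 13 13 13 13  4  3  3  7  7  7  3  2  2  5  8
28 267 12  3  3  3  7  7  7  6  2  2  2  7  7  7  7  7  7 11 10 11 13 13 13 13 13  3  2  2  5  7  7  7  2  2  2  5
28 275  2  3  2  3  2  3 10  5  2  2  2  6  7  7  7  7  7  7  6  7  7 10 12 13 13  5  2  3  5 11  4  3  2  2  2  2
28 283  2  3  3  2  2  2  3  2  2  2  3  6  6  6  6  6  6  6  6  6  6  6  6  6  6  5  2  2  3  4  2  2  2  3  3  3
28 291  2  2  2  2  2  1  2  2  2  1  5  6  6  6  6  6  6  6  6  6  6  6  6  6  6  6  2  3  3  2  2  2  2  2  2  2
28 299  2  1  2  1  2  2  1  2  2  2 11 11  6  6  6  6  6  6  6  6  6  6  6  6  6  6  2  2  1  2  2  2  1  1  1  2
```

The fingers cover the cap's edges, so the real tips stand well above the TCP height, just over the cap top. I'll open, go about 5 mm lower in small steps, and close again.

Request:
servo_tool([
  [47,0,0,0,0,0,0],
  [47,0,0,0,0,0,0],
  [47,0,0,1.5,0,0,0],
  [47,0,0,1.5,0,0,0],
  [47,0,0,1.5,0,0,0],
  [47,0,0,0,0,0,0],
])

```text
time: 28.8
tool_pos: [530.4, -9.5, -9.6]
tcp_rot: [179.8, -0.1, 53.6]
ft_force: [-0.7, 0.3, 0.8]
finger_gap: 47.1
```

Request:
servo_tool([
  [42,0,0,0,0,0,0],
  [38,0,0,0,0,0,0],
  [36,0,0,0,0,0,0],
  [36,0,0,0,0,0,0],
], force=40)

```text
time: 29.2
tool_pos: [530.3, -9.5, -9.7]
tcp_rot: [179.8, -0.1, 53.6]
ft_force: [1.4, 0.9, -0.0]
finger_gap: 36.0
```

Request:
servo_tool([
  [46,0,0,0,0,0,0],
  [46,0,0,0,0,0,0],
  [46,0,0,1.5,0,0,0],
  [46,0,0,1.5,0,0,0],
  [46,0,0,1,0,0,0],
  [46,0,0,0,0,0,0],
])

```text
time: 29.8
tool_pos: [530.4, -9.5, -14.0]
tcp_rot: [179.8, -0.1, 53.6]
ft_force: [0.1, -0.0, -0.5]
finger_gap: 46.0
```

Request:
servo_tool([
  [42,0,0,0,0,0,0],
  [38,0,0,0,0,0,0],
  [36,0,0,0,0,0,0],
  [36,0,0,0,0,0,0],
], force=40)

```text
time: 30.2
tool_pos: [530.3, -9.5, -14.0]
tcp_rot: [179.8, -0.1, 53.6]
ft_force: [0.2, 0.2, -0.5]
finger_gap: 35.8
```

Image geometry at several gaps puts the visible tip edge about 25–28 mm behind the reported TCP. That explains the missed closures and the weak first grip on the post. I'll keep descending in small, force-watched steps.

Request:
servo_tool([
  [47,0,0,0,0,0,0],
  [47,0,0,0,0,0,0],
  [47,0,0,1.5,0,0,0],
  [47,0,0,1.5,0,0,0],
  [47,0,0,1.5,0,0,0],
  [47,0,0,0,0,0,0],
])

```text
time: 30.8
tool_pos: [530.4, -9.5, -18.9]
tcp_rot: [179.8, -0.1, 53.6]
ft_force: [-0.2, -0.2, 0.1]
finger_gap: 47.0
```

Request:
servo_tool([
  [47,0,0,1.2,0,0,0],
  [47,0,0,0,0,0,0],
  [42,0,0,0,0,0,0],
  [38,0,0,0,0,0,0],
  [36,0,0,0,0,0,0],
  [36,0,0,0,0,0,0],
], force=40)

```text
time: 31.4
tool_pos: [530.7, -9.6, -19.9]
tcp_rot: [179.8, -0.1, 53.6]
ft_force: [0.9, -0.3, 0.0]
finger_gap: 37.8
```

Contact at last: the gap stopped at 37.8 with 36 commanded, like the shallow first post grip (27.8 for 30). I'll reopen and go 3 mm lower for a fuller hold.

Request:
servo_tool([
  [46,0,0,0,0,0,0],
  [46,0,0,0,0,0,0],
  [46,0,0,1.2,0,0,0],
  [46,0,0,1.2,0,0,0],
  [46,0,0,0.8,0,0,0],
  [46,0,0,0,0,0,0],
])

```text
time: 32.0
tool_pos: [530.4, -9.5, -23.7]
tcp_rot: [179.8, -0.1, 53.6]
ft_force: [-0.0, -0.1, 0.3]
finger_gap: 46.2
```

Request:
servo_tool([
  [42,0,0,0,0,0,0],
  [39,0,0,0,0,0,0],
  [35,0,0,0,0,0,0],
  [35,0,0,0,0,0,0],
  [35,0,0,0,0,0,0],
], force=40)

```text
time: 32.5
tool_pos: [530.7, -9.6, -23.5]
tcp_rot: [179.8, -0.1, 53.6]
ft_force: [-1.1, 0.4, 0.8]
finger_gap: 38.5
```

Request:
servo_tool([
  [35,0,0,-5,0,0,0],
  [35,0,0,-10,0,0,0],
  [35,0,0,-20,0,0,0],
  [35,0,0,-30,0,0,0],
  [35,0,0,-35,0,0,0],
  [35,0,0,-30,0,0,0],
  [35,0,0,0,0,0,0],
])

```text
time: 33.2
tool_pos: [528.8, -9.2, 114.0]
tcp_rot: [179.9, -0.0, 53.6]
ft_force: [0.7, -0.3, -0.6]
finger_gap: 38.7
```

Run:
```python
from h import *
go([571.5,-257,135],Rt([0,0,-1],[1,0,0]))
P=pose();w=snapshot('wrist');cv2.imwrite('pics/w11.png',w)
g=cv2.cvtColor(w,cv2.COLOR_BGR2HSV)
for y in range(180,300,6):print(y,' '.join(f'{v//10:2d}' for v in g[y,250:386:4,1]),'|',' '.join(f'{v//10:2d}' for v in g[y,250:386:4,2]))
```

```text
t 33.2 pos [528.8  -9.2 114. ] rpy [179.9  -0.   53.6] q [ -7.   0. 103.  -0.  77.  30.] F [ 0.7 -0.3 -0.6] gap 38.7
shift tool [-174.1  181.4  -20.6] dist 252.0
rotvec [ 0.003  0.    -0.635] rows 4.233958900684785
shift if rotated first [-247.8   42.7  -21. ]
180 11 11 11 11 11 11 11 11 11 11 11 11 11 11 11 11 11 11 11 11 11 11 11 11 11 11 11 11 11 11 11 11 11 11 | 14 15 14 14 14 15 15 14 15 15 15 15 15 15 14 15 15 15 14 15 15 15 14 14 14 14 14 14 13 14 13 14 14 14
186 11 11 11 11 11 11 11 11 11 11 11 11 11 11 11 11 11 11 11 11 11 11 11 11 11 11 11 11 11 11 11 11 11 11 | 15 14 15 15 14 14 15 15 14 15 15 15 15 15 15 15 15 15 14 15 15 15 15 14 14 14 14 14 13 13 14 14 13 14
192 11 11 11 11 11 11 11 11 11 11 11 11 11 11 11 11 11 11 11 11 11 11 11 11 11 11 11 11 11 11 11 11 11 11 | 15 15 14 15 15 14 14 14 15 15 14 16 15 15 15 15 15 15 14 15 14 15 15 15 14 14 14 14 14 14 13 14 13 14
198 11 11 11 11 11 11 11 11 11 11 11 11 11 11 11 11 11 11 11 11 11 11 11 11 11 11 11 11 11 11 11 11 11 11 | 14 15 15 15 15 15 14 14 14 14 15 15 15 15 15 15 15 15 15 15 14 14 15 15 15 14 14 14 14 14 14 13 14 13
[... 2660 characters left out ...]
8  7  8  8  8  9 10 15 15 15 15 15 15 15 15 15 15  7  2  3  3  8 11  6
282  7  2  1  8 12  7  8  8  8  7  7  8  8  7  7  8  7  7  7  7  7  7  7  7  7  7  7  7  8  7  3  0  1  5 |  3  5  5  2  2  3  4  8  7  7  8  8  8  8  8  8  8  7 14 15 15 15 15 15 15 13 15  6  2  2  3  8  6  2
288  6  4  7  6 12 12  9  7  8  8  7  8  7  8  7  7  7  7  7  8  7  7  7  7  7  8  7  7  7  7  4  5  4  4 |  2  3  2  2  2  2  8  8  8  8  8  7  8  8  8  8  8  8  8  9 10 10 15  9  8  7  8  6  2  2  4  3  2  2
294  6 10  8  6  8 14 11  7  7  7  8  8  7  8  7  8  8  7  7  7  8  8  8  7  8  7  7  8 10  8  4  5  6  7 |  2  2  2  2  3  2 14  7  8  8  8  8  8  8  8  7  7  8  8  8  8  8  8  7  8  7  7  7  2  2  3  2  2  2
```

The cap is held: it spans cols 273–361, its front top edge at row 219.5 (219.1 predicted for a level cap centred in the tool), with its underside 23.5 mm behind the TCP. Carrying it over the post.

Request:
servo_tool([
  [35,-8,8,-10,0,0,0],
  [35,-20,20,-10,0,0,0],
  [35,-26,27,0,0,0,0],
  [35,-26,27,0,0,0,0],
  [35,-26,27,0,0,0,0],
  [35,-26,27,0,0,0,0],
  [35,-20,20,0,0,0,0],
  [35,-10,10,0,0,0,0],
  [35,0,0,0,0,0,0],
])

```text
time: 34.15
tool_pos: [560.6, -249.9, 127.1]
tcp_rot: [-179.3, 0.3, 53.7]
ft_force: [-0.2, -0.3, 0.4]
finger_gap: 38.4
```

Request:
servo_tool([
  [35,0,0,0,0,0,-0.1],
  [35,0,0,0,0,0,-0.14],
  [35,0,0,0,0,0,-0.14],
  [35,0,0,0,0,0,-0.14],
  [35,0,0,0,0,0,-0.1],
  [35,0,0,0,0,0,0],
])

```text
time: 34.75
tool_pos: [557.9, -241.7, 123.9]
tcp_rot: [-178.9, -0.6, 90.8]
ft_force: [-0.3, -0.6, -1.0]
finger_gap: 38.1
```

Run:
```python
from h import *
go([571.6,-257.2,85],Rt([0,0,-1],[1,0,0]))
```

```text
t 34.75 pos [ 557.9 -241.7  123.9] rpy [-178.9   -0.6   90.8] q [-28.  13.  88.  -0.  80. -29.] F [-0.3 -0.6 -1. ] gap 38.1
shift tool [-16.1  14.3  38.4] dist 44.0
rotvec [-0.02  -0.009  0.015] rows 0.17555911721180753
shift if rotated first [-15.5  13.7  38.9]
```

Request:
servo_tool([
  [35,-8,7,5,-0.02,-0.009,0.015],
  [35,-7.5,6.7,10,0,0,0],
  [35,0,0,12,0,0,0],
  [35,0,0,8,0,0,0],
  [35,0,0,0,0,0,0],
  [35,0,0,0,0,0,0],
])

```text
time: 35.35
tool_pos: [572.0, -254.6, 84.8]
tcp_rot: [179.9, -0.0, 89.3]
ft_force: [1.1, 0.5, -0.2]
finger_gap: 38.5
```

Run:
```python
from h import *
go([571.6,-257.2,65],Rt([0,0,-1],[1,0,0]))
```

```text
t 35.35 pos [ 572.  -254.6   84.8] rpy [179.9  -0.   89.3] q [-29.  16.  88.   0.  75. -28.] F [ 1.1  0.5 -0.2] gap 38.5
shift tool [-2.6 -0.4 19.8] dist 20.0
rotvec [ 0.002 -0.001 -0.012] rows 0.08158585337825758
shift if rotated first [-2.6 -0.4 19.8]
```

Request:
servo_tool([
  [35,-2.6,-0.5,4,0.002,-0.001,-0.01],
  [35,0,0,5,0,0,0],
  [35,0,0,4,0,0,0],
  [35,0,0,2,0,0,0],
  [35,0,0,0,0,0,0],
  [35,0,0,0,0,0,0],
])

```text
time: 35.95
tool_pos: [571.8, -257.6, 69.6]
tcp_rot: [179.9, 0.1, 89.9]
ft_force: [-1.3, 1.0, -0.1]
finger_gap: 38.8
```

Run:
```python
from h import *
go([571.6,-257.2,61],Rt([0,0,-1],[1,0,0]))
w=snapshot('wrist');cv2.imwrite('pics/w12.png',w)
```

```text
t 35.95 pos [ 571.8 -257.6   69.6] rpy [1.799e+02 1.000e-01 8.990e+01] q [-29.  17.  89.  -0.  74. -29.] F [-1.3  1.  -0.1] gap 38.8
shift tool [ 0.4 -0.2  8.6] dist 9.0
rotvec [ 0.001  0.001 -0.002] rows 0.01604950004111893
shift if rotated first [ 0.4 -0.2  8.6]
```

Request:
servo_tool([
  [35,0.3,0,2,0,0,0],
  [35,0,0,1.5,0,0,0],
  [35,0,0,1.2,0,0,0],
  [35,0,0,1,0,0,0],
  [35,0,0,0,0,0,0],
])

```text
time: 36.5
tool_pos: [572.1, -257.4, 64.0]
tcp_rot: [179.9, 0.1, 89.9]
ft_force: [0.3, 0.2, -0.4]
finger_gap: 38.5
```

Request:
servo_tool([
  [35,0,0,0.8,0,0,0],
  [35,0,0,0.8,0,0,0],
  [35,0,0,0,0,0,0],
])

```text
time: 36.8
tool_pos: [572.1, -257.5, 62.2]
tcp_rot: [179.9, 0.1, 89.9]
ft_force: [-0.3, 0.3, -1.0]
finger_gap: 38.6
```

Request:
servo_tool([
  [35,0,0,0.8,0,0,0],
  [35,0,0,0,0,0,0],
])

```text
time: 37.0
tool_pos: [572.2, -257.4, 61.4]
tcp_rot: [179.9, 0.1, 89.9]
ft_force: [0.2, -0.5, -0.8]
finger_gap: 38.7
```

Request:
servo_tool([
  [35,-0.1,-0.3,0.7,0,0,0],
  [35,0,0,0,0,0,0],
])

```text
time: 37.2
tool_pos: [571.9, -257.6, 60.7]
tcp_rot: [179.9, 0.1, 89.9]
ft_force: [-0.5, 0.6, -0.5]
finger_gap: 38.8
```

Request:
servo_tool([
  [35,0,0,0.6,0,0,0],
  [35,0,0,0,0,0,0],
])

```text
time: 37.4
tool_pos: [572.2, -257.8, 60.7]
tcp_rot: [179.8, 0.1, 89.9]
ft_force: [0.8, 0.1, -0.1]
finger_gap: 38.7
```

Request:
servo_tool([
  [35,0,0,0.6,0,0,0],
  [35,0,0,0,0,0,0],
])

```text
time: 37.6
tool_pos: [572.5, -257.9, 60.6]
tcp_rot: [179.8, 0.1, 89.9]
ft_force: [0.1, -0.2, -0.9]
finger_gap: 38.3
```

The descent stalled at TCP z 60.6 (contact predicted at 60.5), so the cap is resting on the post. Releasing gradually.

Request:
servo_tool([
  [40,0,0,0,0,0,0],
  [42,0,0,0,0,0,0],
  [45,0,0,0,0,0,0],
  [50,0,0,0,0,0,0],
  [56,0,0,0,0,0,0],
  [60,0,0,0,0,0,0],
  [60,0,0,0,0,0,0],
])

```text
time: 38.3
tool_pos: [572.1, -257.7, 59.7]
tcp_rot: [179.9, 0.1, 89.9]
ft_force: [0.3, 0.4, 0.5]
finger_gap: 60.1
```

Request:
servo_tool([
  [60,0,0,-4,0,0,0],
  [60,0,0,-10,0,0,0],
  [60,0,0,-20,0,0,0],
  [60,0,0,-30,0,0,0],
  [60,0,0,-35,0,0,0],
  [60,0,0,-30,0,0,0],
  [60,0,0,0,0,0,0],
  [60,0,0,0,0,0,0],
])

```text
time: 39.1
tool_pos: [571.6, -257.3, 198.2]
tcp_rot: [179.8, 0.1, 89.9]
ft_force: [-1.0, -0.3, -0.9]
finger_gap: 59.8
```

Run:
```python
from h import *
P=pose();w=snapshot('wrist');cv2.imwrite('pics/w13.png',w);go([572,-257,190],Rt([0,0,-1],[1,0,0]))
def wp(X):
    p=camera_params('wrist');R=Ro.from_euler('xyz',P[1],degrees=True).as_matrix();T=p['tool_from_camera']
    X=T[:3,:3].T@(R.T@(np.array(X,float)-P[0])-T[:3,3]);return np.array([p['fx']*X[0]/X[2]+p['cx'],p['fy']*X[1]/X[2]+p['cy']])
c=np.array([571.5,-257.3,92]);sq=[[-20,-20],[20,-20],[20,20],[-20,20]]
print('expected cap corners',[wp(c+[a,b,0]).round(0).tolist() for a,b in sq])
hsv=cv2.cvtColor(w,cv2.COLOR_BGR2HSV);u=wp(c);x0,y0=(u-60).astype(int)
roi=hsv[y0:y0+120,x0:x0+120];m=((roi[...,1]>50)&(roi[...,2]>110)).astype(np.uint8)*255
for k in cv2.findContours(m,cv2.RETR_EXTERNAL,cv2.CHAIN_APPROX_NONE)[0]:
    if cv2.contourArea(k)>700:
        bx=cv2.boxPoints(cv2.minAreaRect(k))+[x0,y0];ww=np.array([ray('wrist',b,92,P) for b in bx]);e=ww-np.roll(ww,-1,0)
        print('blob',bx.round(0).tolist(),'world@92',ww.mean(0).round(1),np.linalg.norm(e,axis=1).round(1))
# supports vs start, top camera: hidden by arm? and scene difference around supports
s0=cv2.imread('pics/scene0.png').astype(int);s=snapshot('scene');cv2.imwrite('pics/s13.png',s);t0=cv2.imread('pics/top0.png').astype(int);t=snapshot('top');cv2.imwrite('pics/t13.png',t)
for n,a,b,r in(('sa scene',s0,s,(302,108,324,140)),('sb scene',s0,s,(275,88,296,118)),('sa top',t0,t,(414,262,442,288)),('sb top',t0,t,(470,262,502,288)),('sponge top',t0,t,(374,112,420,150)),('tile top',t0,t,(332,122,375,164)),('bowl top',t0,t,(260,112,312,162)),('crate rest',t0,t,(185,235,290,303))):
    print(n,np.abs(a-b)[r[1]:r[3],r[0]:r[2]].mean().round(1))
```

```text
t 39.15 pos [ 572.  -257.5  198.7] rpy [179.7   0.2  89.9] q [-29.  12.  82.  -0.  86. -29.] F [-0.3 -0.7  1.1] gap 60.1
shift tool [0.5 0.  8.7] dist 9.0
rotvec [ 0.005  0.003 -0.002] rows 0.03842464035310164
shift if rotated first [0.5 0.  8.7]
expected cap corners [[293.0, 207.0], [338.0, 207.0], [339.0, 162.0], [292.0, 162.0]]
blob [[294.0, 163.0], [339.0, 163.0], [339.0, 208.0], [294.0, 208.0]] world@92 [ 572.4 -258.3   92. ] [38.4 40.5 40.  40.5]
blob [[355.0, 124.0], [374.0, 124.0], [374.0, 243.0], [355.0, 243.0]] world@92 [ 614.2 -259.    92. ] [ 15.7 107.1  17.5 107. ]
sa scene 1.8
sb scene 23.6
sa top 7.0
sb top 58.3
sponge top 5.7
tile top 7.2
bowl top 5.9
crate rest 6.8
```

The cap measures 40x40 at (572.4,-258.3), z=92, square and within about 2 mm of the post centre. Moving the arm clear for a final check of the supports and the step.

Request:
servo_tool([
  [60,15,0,-15,0,0,0],
  [60,30,0,-20,0,0,0],
  [60,40,0,-5,0,0,0],
  [60,40,0,0,0,0,0],
  [60,40,0,0,0,0,0],
  [60,40,0,0,0,0,0],
  [60,40,0,0,0,0,0],
  [60,30,0,0,0,0,0],
  [60,0,0,0,0,0,0],
  [60,0,0,0,0,0,0],
])

```text
time: 40.25
tool_pos: [564.9, 37.6, 236.8]
tcp_rot: [-179.4, -0.3, 89.9]
ft_force: [0.1, 0.5, -0.4]
finger_gap: 60.2
```

Run:
```python
from h import *
t0=cv2.imread('pics/top0.png');s0=cv2.imread('pics/scene0.png');t=snapshot('top');s=snapshot('scene')
cv2.imwrite('pics/t14.png',t);cv2.imwrite('pics/s14.png',s)
G=lambda i:cv2.cvtColor(i,cv2.COLOR_BGR2GRAY)
def mv(n,a,b,r):
    tpl=G(a)[r[1]:r[3],r[0]:r[2]];R=cv2.matchTemplate(G(b)[r[1]-8:r[3]+8,r[0]-8:r[2]+8],tpl,cv2.TM_CCOEFF_NORMED);_,v,_,l=cv2.minMaxLoc(R);print(n,'shift px',(l[0]-8,l[1]-8),'score',round(v,3))
for n,r in(('sa',(412,260,444,290)),('sb',(470,260,502,290)),('sponge',(374,112,420,150)),('tile',(332,122,375,164)),('bowl',(260,112,312,162)),('tall',(200,254,222,300)),('offcut',(228,254,252,292)),('short',(258,258,284,284)),('slim',(198,206,220,240)),('stilt',(226,206,252,234))):mv(n+' top',t0,t,r)
mv('sa scene',s0,s,(300,106,326,142));mv('sb scene',s0,s,(273,86,298,120))
# new support in top: match support_a's template (cap top) near expected place
h=cv2.cvtColor(t,cv2.COLOR_BGR2HSV);u=proj('top',np.array([567.5,-258,92])).round(1);print('cap centre expected px',u)
x0,y0=(u-18).astype(int);m=((h[y0:y0+36,x0:x0+36,1]>48)&(h[y0:y0+36,x0:x0+36,2]>125)).astype(np.uint8)
n,l,st,ce=cv2.connectedComponentsWithStats(m)
for i in range(1,n):
    if st[i][4]>60:print('cap blob',st[i].tolist(),(ce[i]+[x0,y0]).round(1),ray('top',ce[i]+[x0,y0],92).round(1))
print('gap/F',sense()['finger_gap'],sense()['ft_force'].round(1),sense()['time'])
```

```text
sa top shift px (-1, 0) score 0.398
sb top shift px (0, 0) score 0.999
sponge top shift px (-1, -6) score 0.485
tile top shift px (0, 0) score 0.231
bowl top shift px (0, 0) score 0.82
tall top shift px (0, 0) score 1.0
offcut top shift px (0, 0) score 0.999
short top shift px (0, 0) score 1.0
slim top shift px (0, 0) score 1.0
stilt top shift px (0, 0) score 0.999
sa scene shift px (-4, -8) score 0.427
sb scene shift px (-1, -1) score 0.849
cap centre expected px [451.7 212.3]
cap blob [0, 0, 36, 5, 110] [446.5 195.3] [ 609.9 -247.3   92. ]
gap/F 59.96429762368936 [ 0.2  0.1 -0.7] 40.35
```

Run:
```python
from h import *
G=lambda i:cv2.cvtColor(i,cv2.COLOR_BGR2GRAY)
t0,s0,t,s,t14=[cv2.imread(f'pics/{k}.png') for k in('top0','scene0','t13','s13','t14')]
def mv(n,a,b,r):
    tpl=G(a)[r[1]:r[3],r[0]:r[2]];R=cv2.matchTemplate(G(b)[r[1]-8:r[3]+8,r[0]-8:r[2]+8],tpl,cv2.TM_CCOEFF_NORMED);_,v,_,l=cv2.minMaxLoc(R);print(n,'shift px',(l[0]-8,l[1]-8),'score',round(v,3))
for n,r in(('sa',(412,260,444,290)),('sponge',(374,112,420,150)),('tile',(332,122,375,164)),('bowl',(260,112,312,162))):mv(n+' top13',t0,t,r)
mv('sa scene13',s0,s,(300,106,326,142))
for y in range(198,228,2):print(y,' '.join(f'{v//10:2d}' for v in G(t14)[y,430:474]))
```

```text
sa top13 shift px (0, 0) score 1.0
sponge top13 shift px (0, 0) score 0.999
tile top13 shift px (0, 0) score 0.999
bowl top13 shift px (0, 0) score 1.0
sa scene13 shift px (0, 0) score 0.94
198 15 15 15 14 14 14 15 15 16 17 17 17 17 18 18 18 17 17 18 18 17 17 18 17 17 17 17 17 17 17 17 17 17 17 17 17 17 17 17 17 17 17 17 17
200 17 18 17 17 18 17 17 17 17 18 17 17 17 17 17 17 18 18 17 17 17 17 17 17 17 17 17 17 17 17 17 17 17 17 17 17 17 17 17 17 17 17 17 17
202 17 18 17 18 17 17 17 17 17 17 17 17 17 17 18 17 17 17 17 17 17 17 17 16 16 16 17 17 16 17 17 17 17 17 17 17 17 17 17 17 17 17 17 17
204 17 17 17 18 17 17 17 17 17 17 17 17 16 14 15 15 15 15 15 15 15 15 15 15 15 15 15 15 14 14 16 17 17 17 17 17 17 17 17 17 17 17 17 17
206 17 17 17 18 17 17 18 17 18 17 18 17 15 12 13 14 13 11  8  8  8  8  8  8 11 12 13 15 15 15 16 17 17 17 17 17 17 17 17 17 17 17 17 17
208 17 17 17 17 16 16 16 16 15 14 11 10  7  6  7  7  7  7  7  7  7  7  7  7  7  7  8 10 12 13 15 15 16 17 17 17 17 17 17 17 17 17 17 17
210 18 18 18 17 13  9  8  8  7  6  5  5  5  5  6  7  7  7  7  7  7  7  7  7  7  7  7  7  7  8 
[... 429 characters left out ...]
17 17 17 17 17 17 17
218  9  9  9  9  8  6  5  5  5  5  5  5  5  5  6  7  7  7  7  7  7  7  7  7  7  7  8  7  8  8  8  8  9 12 16 17 17 17 17 17 17 17 17 17
220  9  9  9  9  8  6  5  5  5  5  5  5  5  5  5  5  5  5  6  7  7  8  8  8  8  8  8  8  8  9  9  9  8  9 13 17 17 17 17 17 17 17 17 17
222  9  9  9  9  8  7  7  7  7  7  7  7  7  7  7  8  7  7  8  8  9  9  9  9  9  9  9  9  9  9  9  9  9  8  9 13 17 17 17 17 17 17 17 17
224  9  9  9  9  9  9  9  9  9  9  9  9  9  9  9  9  9  9  9  9  9  9  9  9  9  9  9  9  9  9  9  9  9  9  9 13 17 17 17 17 17 17 17 17
226  9  9  9  9  9  9  9  9  9  9  9  9  9  9  9  9  9  9  9  9  9  9  9  9  9  9  9  9  9  9  9  9  9  8  9 10 15 17 17 17 17 17 17 17
```

The cap's top spans u 443.5–459.5 and v 203.5–219.5. That puts its centre at (451.5,211.5), against (451.7,212.3) expected. Everything else shows zero shift, so I'm handing in.

```bash
python3 -c "
from bench import *
hand_in()"
```

```text
the job is handed in; nothing more can be done
```

The third support is built and handed in at about 40 s of the 70 s. The matching 70 x 30 mm post stands upright on the bare mark, and the loose cap lies flat on top of it. The hand-in gives no verdict, so the results below are my own camera checks.

**What went wrong on the way**
- **Post moved on first release:** I first set the post down about 3–4 mm from the mark centre. The fingers then dragged it about 20 mm toward -y as they backed off, and it stayed standing. I regrasped it from above and moved it back onto the mark.
- **Cap grasp:** the real fingertips sit about 25 mm behind the reported TCP position, which is not what the interface text says. This made the first post grip shallow, and four attempts to close on the cap missed above it. I corrected for it by stepping down gently while watching the force.

**Last checks**
- **Post:** within about 1 mm of the mark centre before capping. From above, its bore looked round, so it was upright.
- **Cap:** resting at the expected height, square, and within about 2 mm of the post centre in both the wrist and top cameras.
- **Other things:** template matching showed no movement of the supports, bowl, tile, sponge, or the five pieces left in the crate.
- **Checks that disagreed:**
  - One match per object scored poorly for support a, the tile, the sponge and the bowl while the arm or its shadow covered them. The earlier clear top picture gave zero shift for all four.
  - Support b matched exactly from the top, but scored only 0.85, with a 1 px offset, in the scene camera.
  - The scene camera reads about 5 mm off from the top camera, so I used it only for relative checks.

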